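Saddle the passed roller on the pile and set the reject aside

TASK

Sort the two conveyor rollers that stand on end: stand the one with red bands upright in the red reject nest, and put the one with green bands on top of the pile, lying in the groove between the two rollers in the green cradle, parallel to them and with its ends in line with theirs. To change your grip on the green one, first lay it along the blue V-rest and let go of it there, then take it again from above. Set both rollers down without dropping them, and leave the two rollers of the pile in their places.

Things in the scene. Friction and masses are not known exactly. Their poses are not given: they have to be found in the camera images.
- green_roller: conveyor roller, aluminium cylinder 46 mm in diameter and 100 mm long, 0.25 to 0.5 kg, flat ends, black with a disc of the band's colour, with a green band round each end; stands on end on the bench at the start, to the left or the right. Origin at its middle (50 mm above the bench while it stands), z along the roller's axis; the turn about z means nothing.
- red_roller: conveyor roller, aluminium cylinder 46 mm in diameter and 100 mm long, 0.25 to 0.5 kg, flat ends, black with a disc of the band's colour, with a red band round each end; stands on end at the start on the other side. Origin at its middle, z along the roller's axis; the turn about z means nothing.
- base_roller_0: the same kind of roller with green bands, lying loose in the cradle's pocket at y = +25 mm. Origin at its middle, x along the roller's axis.
- base_roller_1: the same kind of roller with green bands, lying loose in the cradle's pocket at y = -25 mm. Origin at its middle, x along the roller's axis.
- cradle: fixed aluminium cradle with green side cheeks, 112 mm (x) by 124 mm (y), cheeks 31 mm high; two V pockets along its x axis hold the base rollers with their axes 32 mm above the bench at y = +25 and -25 mm (4 mm gap between them, their tops 55 mm above the bench). Origin: centre of its underside on the bench.
- saddle (a point): where the middle of the top roller comes to lie: over the cradle's centre, 71 mm above the bench, x along the groove (as the cradle's).
- rest: fixed blue rest with two black V supports, base 100 mm (x) by 66 mm (y) by 8 mm; the supports are 14 mm long, 41 mm wide (narrower than a roller), centred at x = +38 and -38 mm, open between. A roller lies in them along the rest's x axis. Origin: centre of its underside on the bench.
- rest_seat (a point): where the middle of a roller lying in the rest comes to be: over the rest's centre, 48 mm above the bench, x along the roller's axis.
- reject_nest: fixed red open square tray, 92 x 92 mm outside, 80 x 80 mm inside, rim 18 mm high, floor 6 mm thick. Origin: centre of its underside on the bench.
Things that resemble listed ones, but are neither listed nor needed, are in the scene too. Leave any pink look-alike of the red_roller alone.

How it is judged (in metres and radians):
On the way:
1. the green-banded roller lies in the V-rest along it, let go and at rest (x of green_roller in the frame of rest_seat between -0.025 and 0.025 m and y of green_roller in the frame of rest_seat between -0.008 and 0.008 m and z of green_roller in the frame of rest_seat between -0.008 and 0.008 m and angle between the z axis of green_roller and the x axis of rest_seat, either way round below 0.12 rad and contact force between the fingers and green_roller below 0.05 N and linear speed of green_roller below 0.02 m/s), for 0.2 s.
At the end, for the whole second after the job is handed in: Green-banded roller in the groove: middle within 12 mm lengthwise, 6 mm across and in height, parallel within 0.1 rad. Base rollers in their pockets (5 mm across and in height, 15 mm lengthwise, 0.12 rad). Red-banded roller upright on the nest floor. All released and at rest (x of green_roller in the frame of saddle between -0.012 and 0.012 m and y of green_roller in the frame of saddle between -0.006 and 0.006 m and z of green_roller in the frame of saddle between -0.006 and 0.006 m and angle between the z axis of green_roller and the x axis of saddle, either way round below 0.1 rad and linear speed of each of green_roller, base_roller_0, base_roller_1, red_roller below 0.02 m/s and contact force between the fingers and green_roller below 0.05 N and y of base_roller_0 in the frame of cradle between 0.02 and 0.03 m and z of base_roller_0 in the frame of cradle between 0.027 and 0.037 m and x of base_roller_0 in the frame of cradle between -0.015 and 0.015 m and angle between the x axis of each of base_roller_0, base_roller_1 and the x axis of cradle, either way round below 0.12 rad and y of base_roller_1 in the frame of cradle between -0.03 and -0.02 m and z of base_roller_1 in the frame of cradle between 0.027 and 0.037 m and x of base_roller_1 in the frame of cradle between -0.015 and 0.015 m and x of red_roller in the frame of reject_nest between -0.03 and 0.03 m and y of red_roller in the frame of reject_nest between -0.03 and 0.03 m and z of red_roller in the frame of reject_nest between 0.05 and 0.062 m and angle between red_roller's own z axis and vertical below 0.08 rad and contact force between the fingers and red_roller below 0.05 N); the robot touches nothing.
It fails at once if the green-banded roller is dropped or knocked over (moves faster than 0.5 m/s while the fingers do not touch it) (contact force between the fingers and green_roller below 0.05 N and linear speed of green_roller above 0.5 m/s).
It fails at once if the red-banded roller is dropped or knocked over (moves faster than 0.5 m/s while the fingers do not touch it) (contact force between the fingers and red_roller below 0.05 N and linear speed of red_roller above 0.5 m/s).
It also fails if it takes over 72 s, if anything falls off the work surface, if the arm or the gripper's body presses on something with over 40 N, if the wrist force passes 120 N, or if a joint passes its speed limit or range.

ROBOT

A 7-joint arm with a two-finger parallel gripper is mounted at the origin on the work surface; the furniture and walls round the work are solid. World frame = base frame: x ahead of the robot, y to its left, z up, the work surface at z = 0. Lengths are in mm, angles in rad, forces in N, time in s.
With the tool pointing down it reaches from about 375 to 925 mm from the base axis. Payload 3.1 kg.
Tool frame: the origin (TCP) lies midway between the tips of the shut fingers; the grasp point (between the pads) lies 19 mm behind it (robot.grip_point_offset is the distance from the TCP to the grasp point, in mm); z points along the fingers, y is the line along which they close (so a half turn about z gives the same grasp; the last joint's range is limited). The gripper opens to 85 mm and grips with 20 to 120 N. Pads are 22 mm wide; open, the fingers measure 114 mm over their backs; the gripper's body (76 mm by 85 mm) begins 54 mm behind the grasp point. The pads swing forward as they close: fully open they stand 13 mm farther back than shut.
Start: joints at [-1.296, 0.383, 0.044, 1.598, -0.018, 1.161, -0.05], TCP at [236.724, 605.363, 231.269] pointing down, gripper open.
Joint ranges: [-2.61, 2.61], [-0.41, 2.15], [-1.48, 1.57], [0, 2.5], [-1.57, 4.71], [0.05, 1.97], [-2.85, 2.85]. Speed limits (rad/s): [2.79, 2.79, 3.14, 3.14, 3.14, 3.14, 3.14].

INTERFACE

Orientations are given as a 3x3 rotation matrix whose columns are the frame's x, y, z axes.
In Python, from cell import robot, viewer gives the robot as it stands.
- The arm moves only by the tool arm_command, never from a script. Its argument "motion" is a list of rows, each a list of 6 numbers: the shift along the tool's x, y, z as a fraction of full scale, then the turn, a rotation vector about the tool's x, y, z as a fraction of full scale. A call has 1 to 8 rows; each row shifts and turns the commanded pose from where the row before left it, along the tool's axes as they then stand; what a row does not reach is not made up. Full scale, the value 1, is 0.05 m for a shift and 0.08 rad for a turn. A row lasts 1/10 s, in which the tool goes at most 50 mm and 8.59 degrees, less where a joint would pass 70% of its speed; a pose out of reach is approached as far as the arm can. A call with a number of a shift or a turn outside -1 to 1 is refused whole. A call with a gripper value outside its range is refused whole. "fingers" is the opening, from -1 (shut) to 1 (fully open), set as the call begins (left out, the last holds). The fingers move at their own pace and stop on an object; the grip force is fixed at half the most. Time passes only in rows, so rows that do not move let the fingers close. It gives the time, the measured TCP pose, the force, the opening and the grip force at its end, in the units of the state.
- robot.get_state(): the state, without advancing time (a new reading comes with each control period).
- viewer.get_image(name): name is "scene" or "top"; returns the picture (400x640x3 uint8, blue, green, red); there is no depth.
- viewer.camera_model(name): a dict with "camera_matrix" (3x3 intrinsics, pixels), "dist_coeffs" ([k1, k2, p1, p2, k3] as OpenCV has them; the pictures are not rectified), "world_to_cam" (4x4, takes a point from world to camera coordinates). Camera axes: x right, y down, z forward; pixel columns grow to the right and rows downward; lengths in mm; the calibration is good to about 2 mm. A picture is of the moment at which its call begins. camera_model takes no time and is no camera call.
- robot.finish_job(): hands the job in; it is judged then, once.
The state is a dict: "clock": time; "qpos": joint angles; "joint_velocities": joint speeds; "effort": joint torques, N m; "eef_pos": TCP position; "tcp_rot": TCP orientation; "wrist_force": force on the tool from outside, world axes, zero at the start; "moment": the same for the moment, N m; "grip_width": finger opening in mm; "grasp_force": force on a finger pad.
Only numpy, scipy, OpenCV 4.12 (cv2) and the standard library are available. Lean on these libraries where they do the work, as an engineer would, in place of code of your own. Each camera call takes 0.05 s, during which the arm holds its last target. There are 200 camera calls.

## Working session

There is one attempt and no reset: what is moved stays moved. The work goes in short steps, Python scripts to look and compute and a tool call to move; the robot and the scene stay as the last step left them, time stands still between calls to the robot, and variables do not carry over. Pictures are saved under pics/ and viewed, at most 13 in all, crops included, and the job is handed in when it is done.

Besides the shell and the picture viewer there is one more tool, called after "Call:" by a JSON object that holds its "method" and its "body", one argument or row to a line. arm_command: Moves the arm, as the interface text tells. Shift numbers are shares of 0.05 m and turn numbers shares of 0.08 rad, none past 1 either way. Its arguments: {"type":"object","properties":{"motion":{"type":"array","items":{"type":"array","items":{"type":"number","minimum":-1,"maximum":1}}},"fingers":{"type":"number"}},"required":["motion"]}

```bash
ls; mkdir -p pics; python3 - <<'E'
from cell import robot, viewer
import cv2,numpy as np
np.set_printoptions(suppress=True,precision=3)
for n in("scene","top"):
    cv2.imwrite(f"pics/{n}0.png",viewer.get_image(n)); m=viewer.camera_model(n)
    for k in m: print(k,np.array(m[k]).tolist())
s=robot.get_state(); print(s)
E
```

```text
pics
camera_matrix [[437.39722796689784, 0.0, 322.5418869855053], [0.0, 437.39722796689784, 194.48283515048394], [0.0, 0.0, 1.0]]
dist_coeffs [-0.0659002332541319, 0.0, 0.0, 0.0, 0.0]
world_to_cam [[0.9964528731253589, -0.08409180861957913, 0.003199900514944331, -481.6255175766156], [-0.06320629660688715, -0.7729893588909679, -0.6312625563983446, 96.37727656209886], [0.055557499128917526, 0.628821134158529, -0.7755625993600528, 1472.098977958769], [0.0, 0.0, 0.0, 1.0]]
camera_matrix [[419.8986545791913, 0.0, 314.995194718948], [0.0, 419.8986545791913, 199.63365193038157], [0.0, 0.0, 1.0]]
dist_coeffs [-0.11157658554373291, 0.0, 0.0, 0.0, 0.0]
world_to_cam [[0.012198745975305953, -0.9998752636288732, 0.01003233670294929, -17.481199189350416], [-0.9928073651527867, -0.01330632204885064, -0.11898099634779445, 481.5676174077587], [0.11909964859314891, -0.008508758818045114, -0.9928458464073688, 1234.6359533966881], [0.0, 0.0, 0.0, 1.0]]
{'clock': 0.1, 'qpos': array([-1.296,  0.384,  0.044,  1.599, -0.018,  1.161, -0.05 ]), 'joint_velocities': array([-0.002,  0.001, -0.001, -0.002, -0.   ,  0.001,  0.   ]), 'effort': array([  0.003, -43.473,   1.029, -25.046,   0.011,   0.005,  -0.   ]), 'eef_pos': array([236.433, 604.546, 229.993]), 'tcp_rot': array([[-0.931,  0.364, -0.001],
       [ 0.364,  0.931, -0.002],
       [-0.   , -0.002, -1.   ]]), 'wrist_force': array([-0.631, -0.216,  0.127]), 'moment': array([0.007, 0.036, 0.011]), 'grasp_force': 0.0, 'grip_width': 85.57630378402328}
```

View pics/scene0.png

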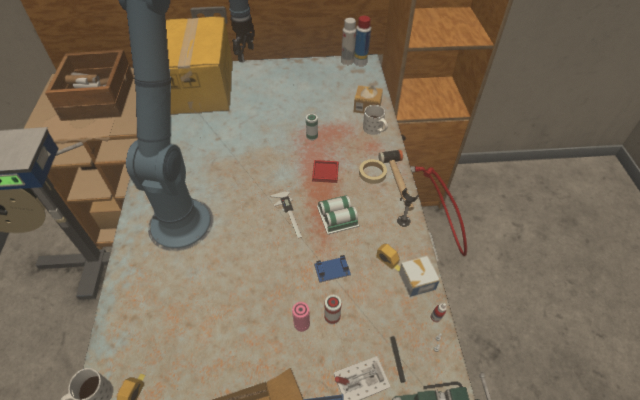

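View pics/top0.png

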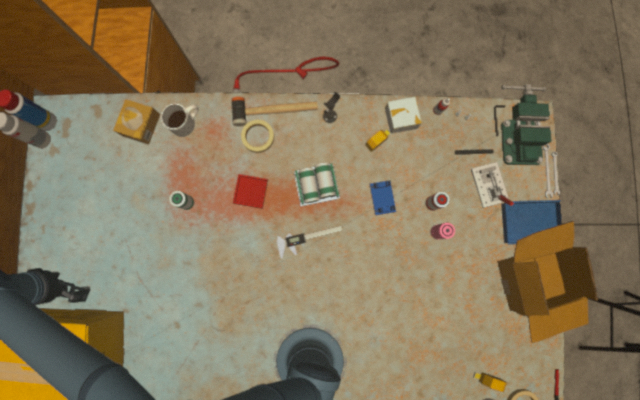

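The scene view shows the green roller at (312,125), the nest at (325,171), the cradle at (338,213), the rest at (333,269), the red roller at (332,308) and the pink look-alike at (301,317). In the top view they are at (181,200), (251,191), (318,184), (383,197), (438,201) and (443,231).

```bash
cat > h.py <<'E'
import cv2,numpy as np
from cell import robot,viewer
np.set_printoptions(suppress=True,precision=2)
M={n:viewer.camera_model(n) for n in("scene","top")}
def ray(n,uv):
    m=M[n];p=cv2.undistortPoints(np.array([[uv]],float),np.array(m["camera_matrix"]),np.array(m["dist_coeffs"]))[0,0]
    W=np.array(m["world_to_cam"]);R=W[:3,:3];return -R.T@W[:3,3],R.T@np.array([p[0],p[1],1.])
def onz(n,uv,z):
    c,d=ray(n,uv);return c+d*(z-c[2])/d[2]
def tri(a,b):
    c1,d1=ray("scene",a);c2,d2=ray("top",b)
    t=np.linalg.lstsq(np.c_[d1,-d2],c2-c1,rcond=None)[0]
    p,q=c1+t[0]*d1,c2+t[1]*d2;return (p+q)/2,np.linalg.norm(p-q)
def proj(n,P):
    m=M[n];W=np.array(m["world_to_cam"])
    return cv2.projectPoints(np.array(P,float).reshape(-1,1,3),cv2.Rodrigues(W[:3,:3])[0],W[:3,3],np.array(m["camera_matrix"]),np.array(m["dist_coeffs"]))[0][:,0]
def blobs(im,col,roi,amin=8):
    x0,y0,x1,y1=roi;h=cv2.cvtColor(im[y0:y1,x0:x1],cv2.COLOR_BGR2HSV).astype(int);H,S,V=h[...,0],h[...,1],h[...,2]
    k={"green":(H>55)&(H<95)&(S>90),"red":((H<8)|(H>172))&(S>150),"blue":(H>100)&(H<125)&(S>110)}[col]
    n,l,st,c=cv2.connectedComponentsWithStats(k.astype(np.uint8),connectivity=8)
    out=[]
    for i in range(1,n):
        if st[i,4]>=amin:
            pts=np.argwhere(l==i)[:,::-1]+[x0,y0]
            out.append((c[i]+[x0,y0],st[i,4],cv2.minAreaRect(pts.astype(np.float32)),pts))
    return out
E
python3 - <<'E'
from h import *
S=cv2.imread("pics/scene0.png");T=cv2.imread("pics/top0.png")
a=cv2.resize(T[150:250,160:470],None,fx=2.5,fy=2.5,interpolation=cv2.INTER_CUBIC)
b=cv2.resize(cv2.rotate(S[100:340,270:400],cv2.ROTATE_90_CLOCKWISE),None,fx=2.5,fy=2.5,interpolation=cv2.INTER_CUBIC)
b=cv2.copyMakeBorder(b,0,0,0,175,cv2.BORDER_CONSTANT)
cv2.imwrite("pics/crop.png",np.vstack([a,b]))
for n,im,r in(("scene",S,(280,100,380,340)),("top",T,(160,150,470,222))):
    for col in("green","red","blue"):
        for c,A,rc,_ in blobs(im,col,r): print(n,col,c,A,np.array(rc[0]),np.array(rc[1]),round(rc[2],1))
E
```

```text
scene red [325.59 170.93] 337 [325.  170.5] [17. 24.] 90.0
scene red [330.43 301.5 ] 14 [330.67 301.31] [3.68 7.21] 8.1
scene red [335.67 302.22] 9 [335.72 302.2 ] [2.47 6.08] 9.5
top green [322.8  168.05] 20 [322.5 168. ] [2. 7.] 90.0
top green [306.83 173.17] 18 [306.77 173.12] [2.79 6.08] 80.5
top green [327.17 189.67] 18 [327.3 189.4] [2.85 7.27] 71.6
top green [177.  195.5] 8 [176.5 195.5] [1. 5.] 90.0
top green [311.1  194.95] 21 [311. 195.] [2. 8.] 90.0
top red [249.82 191.02] 901 [249.67 190.75] [30.35 30.35] 10.6
top red [441.51 199.09] 43 [441.5 199. ] [8. 7.] 90.0
top blue [382.67 197.69] 496 [382.55 197.43] [30.16 19.1 ] 79.4
```

View pics/crop.png

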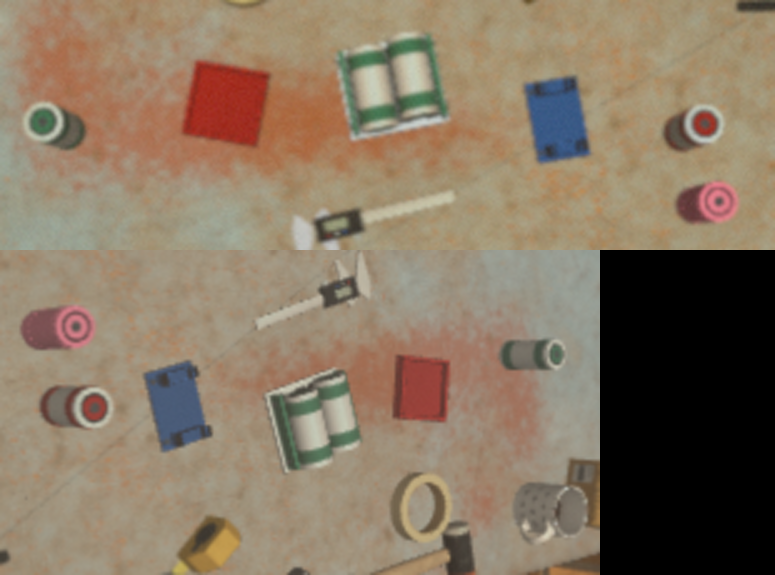

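The crop shows the green disc at about (177,199) in top and (311,117) in scene, and the red disc at about (441.5,199.5) in top and (333,301) in scene. The pile, rest and nest are all turned slightly from the world axes. Next I measure the discs, the white roller bodies and the outlines.

```bash
cat > m.py <<'E'
from h import *
import sys
def blob(im,n,roi,f,amin=10):
    x0,y0,x1,y1=roi;k=6
    big=cv2.resize(im[y0:y1,x0:x1],None,fx=k,fy=k,interpolation=cv2.INTER_CUBIC)
    h=cv2.cvtColor(big,cv2.COLOR_BGR2HSV).astype(int)
    m=f(h[...,0],h[...,1],h[...,2]).astype(np.uint8)
    N,l,st,c=cv2.connectedComponentsWithStats(m);out=[]
    for i in range(1,N):
        if st[i,4]>=amin*k*k:
            pts=np.argwhere(l==i)[:,::-1].astype(np.float32)
            tr=lambda p:(np.array(p)+.5)/k-.5+[x0,y0]
            out.append((tr(c[i]),st[i,4]/k/k,tr(cv2.boxPoints(cv2.minAreaRect(pts)))))
    return out
E
python3 - <<'E'
from m import *
S=cv2.imread("pics/scene0.png");T=cv2.imread("pics/top0.png")
g=lambda H,S,V:(H>45)&(H<100)&(S>75)
r=lambda H,S,V:((H<8)|(H>170))&(S>140)
bl=lambda H,S,V:(H>95)&(H<130)&(S>90)
w=lambda H,S,V:(S<60)&(V>140)
for name,im,n,roi,f in [("gdisc",S,"scene",(300,108,324,128),g),("gdisc",T,"top",(168,188,192,208),g),
 ("rdisc",S,"scene",(322,290,346,310),r),("rdisc",T,"top",(432,190,452,208),r),
 ("rest",S,"scene",(312,252,354,284),bl),("rest",T,"top",(366,176,400,218),bl),
 ("nest",S,"scene",(308,156,344,186),r),("nest",T,"top",(230,170,272,212),r),
 ("pilew",S,"scene",(314,192,362,234),w),("pilew",T,"top",(292,158,342,208),w),
 ("pileg",S,"scene",(314,192,362,234),g),("pileg",T,"top",(292,158,342,208),g)]:
    for c,A,b in blob(im,n,roi,f): print(name,n,c,round(A,1),b.round(1).tolist())
E
```

```text
gdisc top [176.81 198.16] 38.6 [[172.9, 194.1], [180.8, 194.1], [180.8, 202.2], [172.9, 202.2]]
rdisc scene [332.66 301.76] 37.7 [[328.2, 297.6], [337.1, 297.6], [337.1, 305.8], [328.2, 305.8]]
rdisc top [441.61 199.08] 46.9 [[437.4, 194.9], [445.8, 194.9], [445.8, 203.2], [437.4, 203.2]]
rest scene [331.56 268.74] 337.4 [[316.6, 263.5], [340.8, 257.6], [344.9, 274.6], [320.6, 280.4]]
rest scene [343.85 262.89] 20.8 [[340.9, 260.0], [344.3, 258.8], [346.6, 265.6], [343.2, 266.7]]
rest top [382.66 197.65] 542.2 [[369.8, 184.1], [389.4, 180.4], [395.0, 210.9], [375.4, 214.5]]
nest scene [325.1  170.49] 406.5 [[311.8, 178.1], [313.2, 159.4], [338.0, 161.2], [336.6, 180.0]]
nest top [249.74 191.  ] 910.8 [[231.6, 203.3], [236.8, 173.2], [267.5, 178.5], [262.3, 208.6]]
pilew scene [354.6  204.87] 177.6 [[345.6, 194.6], [361.4, 194.6], [361.4, 220.9], [345.6, 220.9]]
pilew scene [338.69 209.03] 319.4 [[325.0, 200.9], [338.3, 193.0], [352.3, 216.6], [339.0, 224.5]]
pilew scene [322.22 205.97] 24.3 [[319.4, 201.7], [322.2, 200.7], [325.7, 211.1], [322.8, 212.0]]
pilew scene [335.1  224.51] 1
[... 431 characters left out ...]
8, 198.9], [298.4, 199.4]]
pilew top [308.59 184.09] 222.9 [[300.0, 176.9], [313.7, 174.1], [317.1, 191.2], [303.4, 193.9]]
pilew top [327.46 193.82] 36.3 [[320.6, 193.3], [333.4, 190.7], [334.1, 194.1], [321.2, 196.7]]
pilew top [318.33 200.02] 147.8 [[298.7, 199.6], [338.7, 191.9], [339.9, 198.3], [300.0, 206.0]]
pileg top [322.11 168.21] 41.2 [[315.1, 167.3], [327.7, 165.0], [328.4, 169.0], [315.8, 171.2]]
pileg top [306.14 173.35] 42.4 [[299.3, 172.4], [312.1, 170.1], [312.8, 174.0], [300.0, 176.4]]
pileg top [327.   189.65] 42.1 [[319.9, 189.2], [332.6, 186.1], [333.6, 190.1], [320.8, 193.1]]
pileg top [310.78 194.97] 41.4 [[303.9, 194.2], [316.6, 191.7], [317.4, 195.6], [304.7, 198.1]]
```

```bash
python3 - <<'E'
from m import *
S=cv2.imread("pics/scene0.png")
g=lambda H,S,V:(H>50)&(H<100)&(S>50)&(V<150)
for n,roi in(("gdisc",(300,108,324,128)),("pileg",(314,192,362,234))):
    for t in (50,65):
        for c,A,b in blob(S,n,roi,lambda H,S,V:(H>50)&(H<105)&(S>t)): print(n,t,c,round(A,1),b.round(1).tolist())
print("red disc",tri((332.66,301.76),(441.61,199.08)))
print("green disc z100",onz("top",(176.81,198.16),100), "expected scene px",proj("scene",onz("top",(176.81,198.16),100)))
for z in(40,55):
  print("roller mids",z,onz("top",(324.6,178.95),z),onz("top",(308.59,184.09),z))
B=[onz("top",p,50) for p in((322.11,168.21),(327,189.65),(306.14,173.35),(310.78,194.97))]
for p,q in((0,1),(2,3)):
  d=B[p]-B[q];print("bands mid",(B[p]+B[q])/2,"ang",np.degrees(np.arctan2(d[1],d[0])),"len",np.linalg.norm(d))
print("upper roller scene", tri((338.69,209.03),(324.6,178.95)),tri((338.69,209.03),(308.59,184.09)),proj("scene",onz("top",(324.6,178.95),40)),proj("scene",onz("top",(308.59,184.09),40)))
def quad(n,pts,z):
  P=np.array([onz(n,p,z) for p in pts]);c=P.mean(0);e=[np.linalg.norm(P[i]-P[(i+1)%4]) for i in range(4)]
  a=[np.degrees(np.arctan2(*(P[(i+1)%4]-P[i])[[1,0]])) for i in range(4)];print(n,c,np.array(e),np.array(a))
print("rest");quad("top",[[369.8,184.1],[389.4,180.4],[395.0,210.9],[375.4,214.5]],8);quad("scene",[[316.6,263.5],[340.8,257.6],[344.9,274.6],[320.6,280.4]],8)
print("nest");quad("top",[[231.6,203.3],[236.8,173.2],[267.5,178.5],[262.3,208.6]],18);quad("scene",[[311.8,178.1],[313.2,159.4],[338.0,161.2],[336.6,180.0]],14)
E
```

```text
pileg 50 [344.84 201.22] 38.1 [[341.2, 196.7], [345.2, 195.3], [348.9, 206.6], [344.8, 207.9]]
pileg 50 [329.34 211.65] 84.0 [[320.7, 202.1], [326.0, 199.2], [337.6, 220.8], [332.4, 223.6]]
pileg 50 [351.45 212.43] 41.2 [[347.6, 207.3], [351.7, 206.0], [355.4, 217.4], [351.3, 218.7]]
pileg 50 [343.12 223.67] 55.3 [[327.7, 225.8], [356.8, 218.7], [357.5, 221.6], [328.4, 228.7]]
red disc (array([ 479.27, -374.58,  101.33]), np.float64(0.5233099330177621))
green disc z100 [472.16 385.3  100.  ] expected scene px [[311.2  117.21]]
roller mids 40 [543.32 -39.29  40.  ] [527.05   8.54  40.  ]
roller mids 55 [540.77 -38.82  55.  ] [524.69   8.43  55.  ]
bands mid [541.79 -38.82  50.  ] ang 13.227961284977122 len 66.2674024168448
bands mid [525.37   8.87  50.  ] ang 12.784654337245186 len 66.46753742190415
upper roller scene (array([535.14, -38.46,  72.21]), np.float64(5.311898325645965)) (array([535.99,   9.  ,   7.63]), np.float64(7.598781032183839)) [[341.65 214.78]] [[335.27 203.73]]
rest
top [ 493.92 -218.72    8.  ] [62.3  95.94 61.72 95.31] [ -78.42 -170.13  101.01   10.21]
scene [ 490.27 -220.64    8.  ] [79.26 61.5  77.31 60.36] [  10.9   -84.46 -169.83   97.3 ]
nest
top [507.39 188.39  18.  ] [93.87 96.04 93.53 95.21] [ -7.72 -99.18 171.78  81.01]
scene [508.07 190.66  14.  ] [93.49 93.36 93.54 90.01] [ 82.85 -10.36 -99.21 169.53]
```

```bash
python3 - <<'E'
from m import *
S=cv2.imread("pics/scene0.png");T=cv2.imread("pics/top0.png")
z=lambda im,x,y:cv2.resize(im[y:y+50,x:x+50],None,fx=8,fy=8,interpolation=cv2.INTER_CUBIC)
cv2.imwrite("pics/cr.png",np.hstack([z(T,292,158),z(S,312,190)]))
print(tri((351.45,212.43),(322.11,168.21)),tri((344.84,201.22),(306.14,173.35)))
for z_ in(25,50): print(onz("scene",(311.6,117.4),100))
E
```

```text
(array([576.66, -31.49,  38.79]), np.float64(0.8046984735182569)) (array([560.02,  16.39,  40.2 ]), np.float64(0.8712607529805717))
[473.61 384.08 100.  ]
[473.61 384.08 100.  ]
```

View pics/cr.png

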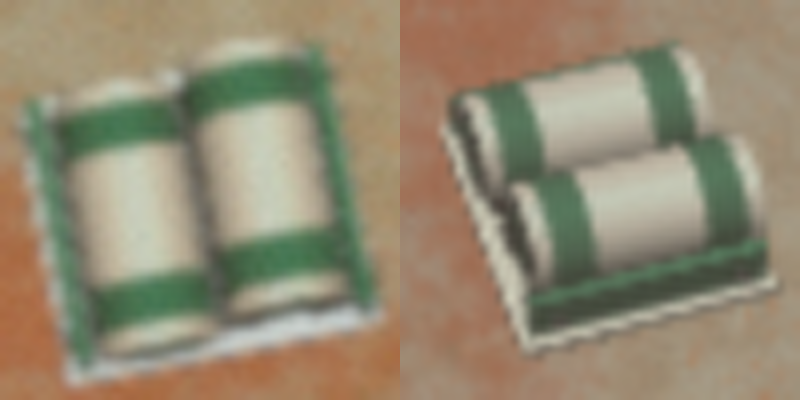

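The crop (top on the left) shows the left cheek from (30,105) to (82,372), the right cheek from (315,45) to (372,300), and the front plate edge from (70,380) to (380,315). In the scene half, the plate corners are (445,130), (528,350) and (775,285).

```bash
python3 - <<'E'
from h import *
t=lambda x,y:((x+.5)/8-.5+292,(y+.5)/8-.5+158)
s=lambda x,y:((x-400+.5)/8-.5+312,(y+.5)/8-.5+190)
P=[onz("top",t(*p),31) for p in((30,105),(82,372),(315,45),(372,300))]
print("cheek",np.mean(P,0),[np.degrees(np.arctan2(*(a-b)[[1,0]])).round(1) for a,b in((P[0],P[1]),(P[2],P[3]))],[np.linalg.norm(a-b) for a,b in((P[0],P[1]),(P[2],P[3]),(P[0],P[2]))])
Q=[onz("scene",s(*p),3) for p in((445,130),(528,350),(775,285))]
print("plate",(Q[0]+Q[2])/2,np.linalg.norm(Q[0]-Q[1]),np.linalg.norm(Q[2]-Q[1]),np.degrees(np.arctan2(*(Q[2]-Q[1])[[1,0]])))
F=[onz("top",t(*p),2) for p in((70,380),(380,315))];d=F[1]-F[0];m=(F[0]+F[1])/2
print("front",np.linalg.norm(d),m, m+56*np.array([-d[1],d[0],0])/np.linalg.norm(d),np.degrees(np.arctan2(d[0],-d[1])))
E
```

```text
cheek [531.65 -15.37  31.  ] [np.float64(11.9), np.float64(12.8)] [np.float64(103.64900221730431), np.float64(99.91984699855333), np.float64(110.59766107973476)]
plate [533.27 -13.38   3.  ] 119.93090179574259 108.86736714770772 12.789895634400155
front 121.8001943006366 [480.96 -26.12   2.  ] [535.59 -13.83   2.  ] 12.677115433455313
```

```bash
cat > plan.py <<'E'
from h import *
from scipy.spatial.transform import Rotation as Ro
def rot(az,tilt):
    "tool frame with closing axis azimuth az-90, tips leaning tilt towards azimuth az (deg)"
    a,t=np.radians([az,tilt]);u=np.array([np.cos(a),np.sin(a),0]);z=np.sin(t)*u+[0,0,-np.cos(t)]
    y=np.array([u[1],-u[0],0]);return np.c_[np.cross(y,z),y,z]
def st():
    s=robot.get_state();print("t",round(s["clock"],2),s["eef_pos"],"grip",round(s["grip_width"],1),round(s["grasp_force"],1),"F",s["wrist_force"],"q",s["qpos"]);return s["eef_pos"],s["tcp_rot"]
def rows(p,R,p1,R1,n):
    v=Ro.from_matrix(R.T@R1).as_rotvec()/n;out=[];d=(np.array(p1)-p)/n;q=np.array(R)
    for i in range(n):
        out.append(np.r_[q.T@d/50,v/.08].round(2));q=q@Ro.from_rotvec(out[-1][3:]*.08).as_matrix()
    for i in range(0,n,8): print("[["+"],[".join(",".join("%g"%x for x in r) for r in out[i:i+8])+"]]")
    return p1,R1
E
python3 - <<'E'
from plan import *
p,R=st()
R1=rot(60,-30);print(R1)
z=R1[:,2];T=np.array([472.8,384.8,68])+23*z
print(T,"rotvec",Ro.from_matrix(R.T@R1).as_rotvec())
p,R=rows(p,R,T-130*z,R1,24)
print("approach");rows(p,R,T-20*z,R1,4)
E
```

```text
t 0.1 [236.43 604.55 229.99] grip 85.6 0.0 F [-0.63 -0.22  0.13] q [-1.3   0.38  0.04  1.6  -0.02  1.16 -0.05]
[[ 0.43  0.87 -0.25]
 [ 0.75 -0.5  -0.43]
 [-0.5   0.   -0.87]]
[467.05 374.84  48.08] rotvec [ 0.45 -0.38  1.68]
[[-0.26,-0.05,0.06,0.23,-0.2,0.87],[-0.26,-0.04,0.06,0.23,-0.2,0.87],[-0.26,-0.02,0.07,0.23,-0.2,0.87],[-0.26,0,0.07,0.23,-0.2,0.87],[-0.26,0.02,0.08,0.23,-0.2,0.87],[-0.25,0.04,0.08,0.23,-0.2,0.87],[-0.25,0.06,0.08,0.23,-0.2,0.87],[-0.24,0.08,0.08,0.23,-0.2,0.87]]
[[-0.23,0.1,0.09,0.23,-0.2,0.87],[-0.23,0.12,0.09,0.23,-0.2,0.87],[-0.22,0.13,0.09,0.23,-0.2,0.87],[-0.2,0.15,0.09,0.23,-0.2,0.87],[-0.19,0.16,0.09,0.23,-0.2,0.87],[-0.18,0.18,0.09,0.23,-0.2,0.87],[-0.16,0.19,0.09,0.23,-0.2,0.87],[-0.15,0.2,0.09,0.23,-0.2,0.87]]
[[-0.13,0.22,0.09,0.23,-0.2,0.87],[-0.12,0.23,0.09,0.23,-0.2,0.87],[-0.1,0.24,0.08,0.23,-0.2,0.87],[-0.08,0.24,0.08,0.23,-0.2,0.87],[-0.06,0.25,0.08,0.23,-0.2,0.87],[-0.04,0.26,0.07,0.23,-0.2,0.87],[-0.02,0.26,0.07,0.23,-0.2,0.87],[-0.01,0.26,0.06,0.23,-0.2,0.87]]
approach
[[-0,0,0.55,0,0,0],[-0,0,0.55,0,0,0],[-0,0,0.55,0,0,0],[-0,0,0.55,0,0,0]]
```

Call:
{"method": "arm_command", "body": {
  "motion": [
    [-0.26,-0.05,0.06,0.23,-0.2,0.87],
    [-0.26,-0.04,0.06,0.23,-0.2,0.87],
    [-0.26,-0.02,0.07,0.23,-0.2,0.87],
    [-0.26,0,0.07,0.23,-0.2,0.87],
    [-0.26,0.02,0.08,0.23,-0.2,0.87],
    [-0.25,0.04,0.08,0.23,-0.2,0.87],
    [-0.25,0.06,0.08,0.23,-0.2,0.87],
    [-0.24,0.08,0.08,0.23,-0.2,0.87]
  ],
  "fingers": 1
}}

```text
clock: 0.9
eef_pos: [324.3, 546.5, 207.4]
tcp_rot: [[-0.594, 0.805, 0.011], [0.788, 0.584, -0.193], [-0.162, -0.106, -0.981]]
wrist_force: [-0.3, -0.7, 0.4]
grip_width: 85.2
grasp_force: 0.0
```

Call:
{"method": "arm_command", "body": {
  "motion": [
    [-0.23,0.1,0.09,0.23,-0.2,0.87],
    [-0.23,0.12,0.09,0.23,-0.2,0.87],
    [-0.22,0.13,0.09,0.23,-0.2,0.87],
    [-0.2,0.15,0.09,0.23,-0.2,0.87],
    [-0.19,0.16,0.09,0.23,-0.2,0.87],
    [-0.18,0.18,0.09,0.23,-0.2,0.87],
    [-0.16,0.19,0.09,0.23,-0.2,0.87],
    [-0.15,0.2,0.09,0.23,-0.2,0.87]
  ]
}}

```text
clock: 1.7
eef_pos: [411.6, 489.4, 184.0]
tcp_rot: [[-0.083, 0.993, -0.081], [0.934, 0.049, -0.354], [-0.348, -0.105, -0.932]]
wrist_force: [0.7, -0.6, 0.3]
grip_width: 85.4
grasp_force: 0.0
```

Call:
{"method": "arm_command", "body": {
  "motion": [
    [-0.13,0.22,0.09,0.23,-0.2,0.87],
    [-0.12,0.23,0.09,0.23,-0.2,0.87],
    [-0.1,0.24,0.08,0.23,-0.2,0.87],
    [-0.08,0.24,0.08,0.23,-0.2,0.87],
    [-0.06,0.25,0.08,0.23,-0.2,0.87],
    [-0.04,0.26,0.07,0.23,-0.2,0.87],
    [-0.02,0.26,0.07,0.23,-0.2,0.87],
    [-0.01,0.26,0.06,0.23,-0.2,0.87]
  ]
}}

```text
clock: 2.5
eef_pos: [500.0, 432.2, 160.3]
tcp_rot: [[0.429, 0.869, -0.245], [0.754, -0.494, -0.432], [-0.496, 0.001, -0.868]]
wrist_force: [-1.3, 0.0, 0.7]
grip_width: 85.6
grasp_force: 0.0
```

```bash
cat > go.py <<'E'
from plan import *
E
python3 - <<'E'
from plan import *
im=viewer.get_image("top");im2=viewer.get_image("scene")
cv2.imwrite("pics/a.png",np.vstack([cv2.resize(im[120:260,100:300],None,fx=2,fy=2),cv2.resize(im2[40:180,220:420],None,fx=2,fy=2)]))
p,R=st();R1=rot(60,-30);print(np.degrees(Ro.from_matrix(R.T@R1).as_rotvec()))
z=R1[:,2];T=np.array([472.8,384.8,68])+23*z
print((T-130*z-p)@R);rows(p,R,T-20*z,R1,4)
E
```

```text
t 2.6 [502.22 429.11 159.73] grip 85.4 0.0 F [ 0.03 -0.41 -0.7 ] q [-1.1   0.84  0.48  1.22 -0.16  1.65 -1.17]
[ 0.3  -0.14  0.13]
[-0.1  -3.32 -1.04]
[[-0,-0.02,0.54,0.02,-0.01,0.01],[-0,-0.02,0.54,0.02,-0.01,0.01],[-0,-0.02,0.54,0.02,-0.01,0.01],[-0,-0.02,0.54,0.02,-0.01,0.01]]
```

View pics/a.png

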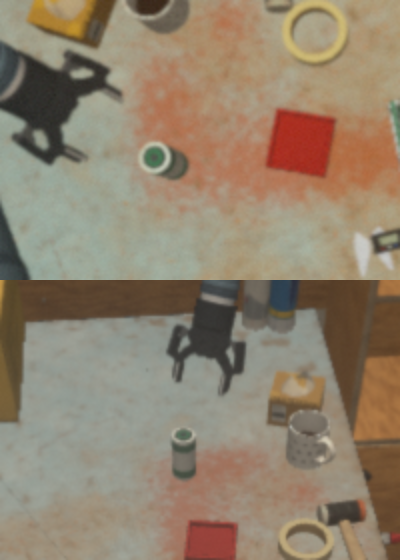

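The gripper leans towards the standing roller. In the crop the roller's top is at (156,158) and the fingers straddle its line. I'll approach now.

Call:
{"method": "arm_command", "body": {
  "motion": [
    [0,-0.02,0.4,0.02,0,0],
    [0,-0.02,0.4,0.02,0,0],
    [0,-0.02,0.4,0.02,0,0],
    [0,-0.01,0.4,0,0,0],
    [0,0,0.35,0,0,0],
    [0,0,0.3,0,0,0],
    [0,0,0.2,0,0,0],
    [0,0,0,0,0,0]
  ]
}}

```text
clock: 3.4
eef_pos: [465.6, 380.7, 53.7]
tcp_rot: [[0.427, 0.869, -0.249], [0.756, -0.494, -0.43], [-0.497, -0.005, -0.868]]
wrist_force: [0.1, 0.2, -0.1]
grip_width: 85.4
grasp_force: 0.0
```

```bash
python3 - <<'E'
from plan import *
im=viewer.get_image("top");im2=viewer.get_image("scene")
cv2.imwrite("pics/b.png",np.vstack([cv2.resize(im[150:250,120:240],None,fx=3,fy=3),cv2.resize(im2[70:170,260:380],None,fx=3,fy=3)]))
p,R=st();R1=rot(60,-30)
z=R1[:,2];T=np.array([472.8,384.8,68])+23*z
print((T-p)@R)
E
```

```text
t 3.5 [467.19 382.06  55.28] grip 85.3 0.0 F [-0.1   0.34 -0.07] q [-1.11  0.85  0.45  1.45 -0.17  1.41 -1.16]
[-1.97  3.47  9.38]
```

View pics/b.png

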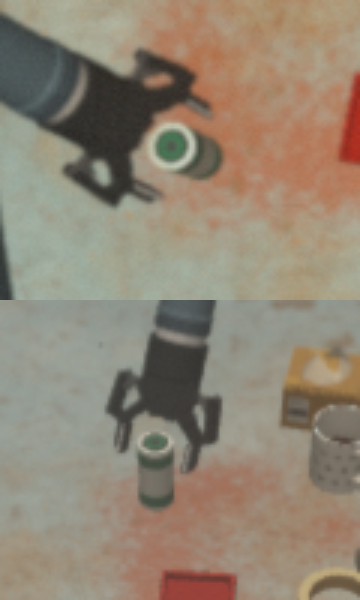

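The roller is centred between the open fingers in both views. I'll go the last 9 mm and close.

Call:
{"method": "arm_command", "body": {
  "motion": [
    [-0.02,0.03,0.09,0,0,0],
    [-0.02,0.04,0.1,0,0,0],
    [0,0,0,0,0,0],
    [0,0,0,0,0,0]
  ]
}}

```text
clock: 3.9
eef_pos: [467.0, 374.0, 47.7]
tcp_rot: [[0.428, 0.869, -0.247], [0.756, -0.495, -0.429], [-0.495, -0.003, -0.869]]
wrist_force: [-0.2, 0.5, -0.4]
grip_width: 85.4
grasp_force: 0.0
```

Call:
{"method": "arm_command", "body": {
  "motion": [
    [0,0,0,0,0,0],
    [0,0,0,0,0,0],
    [0,0,0,0,0,0],
    [0,0,0,0,0,0],
    [0,0,0,0,0,0],
    [0,0,0,0,0,0],
    [0,0,0,0,0,0],
    [0,0,0,0,0,0]
  ],
  "fingers": -1
}}

```text
clock: 4.7
eef_pos: [466.8, 374.6, 48.0]
tcp_rot: [[0.428, 0.869, -0.247], [0.757, -0.494, -0.428], [-0.494, -0.004, -0.869]]
wrist_force: [-1.3, 1.2, 2.1]
grip_width: 45.0
grasp_force: 52.6
```

```bash
python3 - <<'E'
from plan import *
p,R=st();R1=rot(60,-30)
z=R1[:,2];T=np.array([472.8,384.8,68])+23*z
print((T-p)@R, np.degrees(Ro.from_matrix(R.T@R1).as_rotvec()))
E
```

```text
t 4.7 [466.85 374.6   48.  ] grip 45.0 52.6 F [-1.32  1.19  2.07] q [-1.11  0.85  0.45  1.46 -0.17  1.4  -1.15]
[ 0.22  0.06 -0.22] [ 0.   -0.37  0.44]
```

```bash
cat > geo.py <<'E'
from plan import *
R0=np.array([[.428,.869,-.247],[.757,-.494,-.428],[-.494,-.004,-.869]]);U,_,V=np.linalg.svd(R0);R0=U@V
ct=R0.T@(np.array([472.8,384.8,50])-np.array([466.85,374.6,48]));bt=R0.T@[0,0,-1]
seat=np.array([493.7,-219,48]);ra=10.7
# lay orientation: tilt so that bt is horizontal along +rest x
tilt=60
R2=rot(ra,60);e=R2@bt
# correct remaining error
w=np.array([np.cos(np.radians(ra)),np.sin(np.radians(ra)),0]);R2=Ro.align_vectors([w],[e])[0].as_matrix()@R2
L=seat-R2@ct
E
python3 - <<'E'
from geo import *
p,R=st();print("R2",R2,"L",L,"b",R2@bt,"ct",ct)
print("lift");q=p+[0,0,150];rows(p,R,q,R,8)
print("carry");rows(q,R,L+[0,0,90],R2,32)
E
```

```text
t 4.7 [466.85 374.6   48.  ] grip 45.0 52.6 F [-1.32  1.19  2.07] q [-1.11  0.85  0.45  1.46 -0.17  1.4  -1.15]
R2 [[ 0.49  0.19  0.85]
 [ 0.09 -0.98  0.16]
 [ 0.87  0.   -0.49]] L [ 495.64 -218.5    36.19] b [ 0.98  0.19 -0.  ] ct [ 9.28  0.13 -7.57]
lift
[[-0.19,-0,-0.33,0,0,0],[-0.19,-0,-0.33,0,0,0],[-0.19,-0,-0.33,0,0,0],[-0.19,-0,-0.33,0,0,0],[-0.19,-0,-0.33,0,0,0],[-0.19,-0,-0.33,0,0,0],[-0.19,-0,-0.33,0,0,0],[-0.19,-0,-0.33,0,0,0]]
carry
[[-0.25,0.2,0.19,-0.1,0.57,0.36],[-0.25,0.2,0.18,-0.1,0.57,0.36],[-0.26,0.21,0.17,-0.1,0.57,0.36],[-0.26,0.22,0.16,-0.1,0.57,0.36],[-0.26,0.22,0.15,-0.1,0.57,0.36],[-0.26,0.23,0.14,-0.1,0.57,0.36],[-0.26,0.24,0.13,-0.1,0.57,0.36],[-0.26,0.24,0.12,-0.1,0.57,0.36]]
[[-0.26,0.25,0.11,-0.1,0.57,0.36],[-0.25,0.25,0.1,-0.1,0.57,0.36],[-0.25,0.26,0.1,-0.1,0.57,0.36],[-0.25,0.27,0.09,-0.1,0.57,0.36],[-0.24,0.27,0.08,-0.1,0.57,0.36],[-0.24,0.28,0.07,-0.1,0.57,0.36],[-0.23,0.29,0.06,-0.1,0.57,0.36],[-0.23,0.29,0.05,-0.1,0.57,0.36]]
[[-0.22,0.3,0.04,-0.1,0.57,0.36],[-0.21,0.3,0.04,-0.1,0.57,0.36],[-0.21,0.31,0.03,-0.1,0.57,0.36],[-0.2,0.32,0.02,-0.1,0.57,0.36],[-0.19,0.32,0.02,-0.1,0.57,0.36],[-0.18,0.33,0.01,-0.1,0.57,0.36],[-0.17,0.33,0,-0.1,0.57,0.36],[-0.16,0.34,-0,-0.1,0.57,0.36]]
[[-0.15,0.34,-0,-0.1,0.57,0.36],[-0.14,0.35,-0.01,-0.1,0.57,0.36],[-0.13,0.35,-0.01,-0.1,0.57,0.36],[-0.12,0.35,-0.02,-0.1,0.57,0.36],[-0.11,0.36,-0.02,-0.1,0.57,0.36],[-0.1,0.36,-0.02,-0.1,0.57,0.36],[-0.09,0.36,-0.02,-0.1,0.57,0.36],[-0.08,0.37,-0.02,-0.1,0.57,0.36]]
```

```bash
cat > fk.py <<'E'
import numpy as np,itertools
from scipy.optimize import least_squares
from scipy.spatial.transform import Rotation as Ro
np.set_printoptions(suppress=True,precision=3)
def fk(q,s,prm):
    yaw,y7,d1,d3,d5,d7,a3,a4,a6=prm;r=Ro.from_euler
    R=r('z',yaw);p=np.array([0,0,d1]);
    R=R*r('z',s[0]*q[0])*r('y',q[1]);p=p+R.apply([0,0,d3])
    R=R*r('z',s[1]*q[2]);p=p+R.apply([a3,0,0])
    R=R*r('y',q[3]);p=p+R.apply([a4,0,0])+R.apply([0,0,d5])
    R=R*r('z',s[2]*q[4])*r('y',q[5]);p=p+R.apply([a6,0,0])
    R=R*r('z',s[3]*q[6]+y7);return p+R.apply([0,0,d7]),R.as_matrix()
E
python3 - <<'E'
from fk import *
D=[([-1.296,.383,.044,1.598,-.018,1.161,-.05],[236.724,605.363,231.269],[[-.931,.364,-.001],[.364,.931,-.002],[0,-.002,-1]]),
([-1.11,.85,.45,1.46,-.17,1.40,-1.15],[466.85,374.6,48],[[.428,.869,-.247],[.757,-.494,-.428],[-.494,-.004,-.869]]),
([-1.1,.84,.48,1.22,-.16,1.65,-1.17],[502.2,429.1,159.7],[[.429,.869,-.245],[.754,-.494,-.432],[-.496,.001,-.868]])]
res=[]
for s in itertools.product((1,-1),repeat=4):
  for y0 in(0,2.5):
   for y7 in(0,1.57,3.14,-1.57):
    f=lambda x:np.concatenate([np.r_[(fk(q,s,x)[0]-p)/10,10*(fk(q,s,x)[1]-np.array(R)).ravel()] for q,p,R in D]+[x[6:]/100*.3])
    r=least_squares(f,[y0,y7,300,400,350,250,0,0,0]);res.append((r.cost,s,r.x))
res.sort(key=lambda t:t[0])
for r in res[:4]:print(r)
E
```

```text
(np.float64(0.317962829780906), (-1, -1, -1, -1), array([ -0.06 ,   1.516, 290.839, 440.578, 529.725, 273.835,  -3.125,
       -18.385,   5.233]))
(np.float64(0.3179628297840621), (-1, -1, -1, -1), array([ -0.06 ,   1.516, 290.839, 440.578, 529.725, 273.835,  -3.125,
       -18.385,   5.233]))
(np.float64(0.3179628297884723), (-1, -1, -1, -1), array([ -0.06 ,   1.516, 290.839, 440.578, 529.725, 273.835,  -3.125,
       -18.385,   5.233]))
(np.float64(0.3179628297946502), (-1, -1, -1, -1), array([ -0.06 ,   1.516, 290.839, 440.577, 529.725, 273.835,  -3.126,
       -18.385,   5.232]))
```

```bash
cat >> fk.py <<'E'
S=(-1,-1,-1,-1);X=np.array([-.06,1.516,290.8,440.6,529.7,273.8,-3.1,-18.4,5.2])
LO=np.array([-2.61,-.41,-1.48,0,-1.57,.05,-2.85])+.03;HI=np.array([2.61,2.15,1.57,2.5,4.71,1.97,2.85])-.03
def ik(p,R,q0=None,n=12):
    rng=np.random.default_rng(0);best=None
    for i in range(n):
        x0=np.clip(q0,LO+.01,HI-.01) if (q0 is not None and i==0) else rng.uniform(LO,HI)
        def f(q):
            P,Q=fk(q,S,X);return np.r_[(P-p)/10,5*Ro.from_matrix(R.T@Q).as_rotvec()]
        r=least_squares(f,x0,bounds=(LO,HI))
        if best is None or r.cost<best[0]-1e-6: best=(r.cost,r.x)
        if r.cost<1e-4: break
    return best
E
python3 - <<'E'
from geo import *
from fk import *
q0=np.array([-1.11,.85,.45,1.46,-.17,1.40,-1.15])
for name,az,tilt in(("out60",10.7,60),("in60",10.7,-60),("out45",10.7,45),("in45",10.7,-45),("in30",10.7,-30),("out30",10.7,30)):
  for flip in(0,1):
    R=rot(az,tilt)
    if flip: R=R@np.diag([-1,-1,1])
    for dz in(0,90):
      c,q=ik(seat+[0,0,-11+dz],R,q0);print(name,flip,dz,round(c,4),q)
E
```

```text
out60 0 0 0.0 [ 2.089  1.566 -1.27   2.367  1.936  0.315 -1.796]
out60 0 90 0.0 [ 1.971  0.75  -1.263  2.403 -1.54   0.251  1.088]
out60 1 0 0.0 [ 2.027  1.38  -1.223  2.37   2.155  0.165  1.011]
out60 1 90 0.0 [ 2.076  1.097 -1.415  2.401  1.216  0.08   1.646]
in60 0 0 0.0 [-0.113  1.045  0.434  1.376  0.105  1.715 -1.107]
in60 0 90 0.0 [-0.06   0.886  0.35   1.406  0.21   1.818 -1.126]
in60 1 0 0.0 [ 0.575  1.099 -0.605  1.378  0.728  1.934  1.53 ]
in60 1 90 0.0 [ 0.201  0.854 -0.035  1.407  0.398  1.872  1.838]
out45 0 0 0.0 [ 1.661  0.701 -1.031  2.336 -1.538  0.105  1.015]
out45 0 90 0.0 [-0.162  0.214  0.834  2.34  -1.528  0.723  0.514]
out45 1 0 0.0 [ 0.616  0.378  0.033  2.335  4.517  0.608 -2.246]
out45 1 90 0.0 [ 1.932  0.586 -1.375  2.334 -0.307  0.197  2.793]
in45 0 0 0.0 [-0.136  0.897  0.468  1.522  0.018  1.483 -1.084]
in45 0 90 0.0 [-0.059  0.736  0.358  1.529  0.138  1.604 -1.126]
in45 1 0 0.0 [ 0.344  0.845 -0.194  1.522  0.426  1.554  1.74 ]
in45 1 90 0.0 [-0.03   0.729  0.318  1.529  0.159  1.607  1.998]
in30 0 0 0.0 [-0.255  0.796  0.642  1.677 -0.174  1.252 -0.953]
in30 0 90 0.0 [-0.198  0.625  0.564  1.666 -0.035  1.377 -1.015]
in30 1 0 0.0 [-0.117  0.737  0.456  1.677 -0.039  1.242  2.086]
in30 1 90 0.0 [0.093 0.56  0.184 1.667 0.156 1.386 1.97 ]
out30 0 0 0.0 [-0.059  0.394  0.635  2.252 -1.368  0.586  0.314]
out30 0 90 0.0 [-0.28   0.191  0.859  2.235 -0.984  0.622 -0.056]
out30 1 0 0.0 [ 1.611  0.701 -1.163  2.249  0.845  0.303  1.653]
out30 1 90 0.0 [ 1.155  0.157 -0.632  2.233 -0.619  0.48   2.82 ]
```

The IK check rules out the outward-leaning lay pose and shows the inward one at 45° is comfortable. The roller is still standing, so I'll open the gripper, pivot to a 45° lean and grip again.

Call:
{"method": "arm_command", "body": {
  "motion": [
    [0,0,0,0,0,0],
    [0,0,0,0,0,0],
    [0,0,0,0,0,0],
    [0,0,0,0,0,0],
    [0,0,0,0,0,0],
    [0,0,0,0,0,0]
  ],
  "fingers": 1
}}

```text
clock: 5.3
eef_pos: [466.9, 374.2, 47.6]
tcp_rot: [[0.428, 0.869, -0.247], [0.756, -0.494, -0.429], [-0.495, -0.003, -0.869]]
wrist_force: [0.2, -0.1, 0.2]
grip_width: 85.5
grasp_force: 0.0
```

```bash
python3 - <<'E'
from geo import *
from fk import *
p,R=st();R1=rot(60,-45);T=np.array([472.8,384.8,66])+23*R1[:,2]
print(T);rows(p,R,T,R1,6)
q0=np.array([-1.11,.85,.45,1.46,-.17,1.40,-1.15])
print(ik(T,R1,q0))
R2=rot(10.7,-45)@np.diag([-1,-1,1.]);ct_=R1.T@(np.array([472.8,384.8,50])-T);L=seat-R2@ct_
print("b",R2@(R1.T@[0,0,-1]),"L",L,ik(L,R2,[-.03,.73,.32,1.53,.16,1.6,2]))
E
```

```text
t 5.3 [466.864 374.196  47.618] grip 85.5 0.0 F [ 0.167 -0.068  0.237] q [-1.108  0.848  0.454  1.463 -0.173  1.395 -1.151]
[464.668 370.715  49.737]
[[-0.02,-0,0,0,-0.56,0.02],[-0.02,-0,0,0,-0.56,0.02],[-0.02,-0,0,0,-0.56,0.02],[-0.02,-0,0,0,-0.56,0.02],[-0.02,-0,0,0,-0.56,0.02],[-0.01,-0,0,0,-0.56,0.02]]
(np.float64(6.6337757787811525e-18), array([-0.802,  0.941, -0.035,  1.297,  0.221,  1.67 , -1.419]))
b [-0.983 -0.186 -0.   ] L [ 493.441 -219.049   31.737] (np.float64(7.827140425799221e-18), array([0.   , 0.864, 0.276, 1.521, 0.142, 1.484, 1.957]))
```

Call:
{"method": "arm_command", "body": {
  "motion": [
    [-0.02,0,0,0,-0.56,0.02],
    [-0.02,0,0,0,-0.56,0.02],
    [-0.02,0,0,0,-0.56,0.02],
    [-0.02,0,0,0,-0.56,0.02],
    [-0.02,0,0,0,-0.56,0.02],
    [-0.02,0,0,0,-0.56,0.02],
    [0,0,0,0,0,0],
    [0,0,0,0,0,0]
  ]
}}

```text
clock: 6.1
eef_pos: [464.4, 370.0, 50.8]
tcp_rot: [[0.355, 0.866, -0.353], [0.611, -0.501, -0.613], [-0.708, 0.002, -0.707]]
wrist_force: [0.2, 1.0, -0.3]
grip_width: 85.4
grasp_force: 0.0
```

Call:
{"method": "arm_command", "body": {
  "motion": [
    [0,0,0,0,0,0],
    [0,0,0,0,0,0],
    [0,0,0,0,0,0],
    [0,0,0,0,0,0],
    [0,0,0,0,0,0],
    [0,0,0,0,0,0],
    [0,0,0,0,0,0],
    [0,0,0,0,0,0]
  ],
  "fingers": -1
}}

```text
clock: 6.9
eef_pos: [464.5, 370.2, 51.9]
tcp_rot: [[0.355, 0.865, -0.353], [0.61, -0.501, -0.613], [-0.708, 0.002, -0.706]]
wrist_force: [-1.4, 1.2, 5.3]
grip_width: 45.1
grasp_force: 61.1
```

```bash
cat > geo.py <<'E'
from plan import *
seat=np.array([493.7,-219,48]);ra=10.7
def lay(p,R):
    ct=R.T@(np.array([472.8,384.8,50])-p);bt=R.T@[0,0,-1]
    R2=rot(ra,-45)@np.diag([-1,-1,1.]);w=-np.array([np.cos(np.radians(ra)),np.sin(np.radians(ra)),0])
    R2=Ro.align_vectors([w],[R2@bt])[0].as_matrix()@R2
    return seat-R2@ct,R2
E
python3 - <<'E'
from geo import *
p,R=st();np.savez("grip",p=p,R=R);L,R2=lay(p,R)
print(L,R2);q=p+[0,0,150];print("lift");rows(p,R,q,R,8)
print(Ro.from_matrix(R.T@R2).as_rotvec());rows(q,R,L+[0,0,90],R2,48)
E
```

```text
t 6.9 [464.46 370.24  51.91] grip 45.1 61.1 F [-1.44  1.2   5.27] q [-1.09  1.01  0.46  1.26 -0.13  1.68 -1.17]
[ 495.57 -218.57   31.22] [[-0.7  -0.18 -0.69]
 [-0.13  0.98 -0.13]
 [ 0.71  0.   -0.71]]
lift
[[-0.27,0,-0.26,0,0,0],[-0.27,0,-0.26,0,0,0],[-0.27,0,-0.26,0,0,0],[-0.27,0,-0.26,0,0,0],[-0.27,0,-0.26,0,0,0],[-0.27,0,-0.26,0,0,0],[-0.27,0,-0.26,0,0,0],[-0.27,0,-0.26,0,0,0]]
[-0.    0.79 -2.42]
[[-0.12,0.13,0.17,-0,0.21,-0.63],[-0.13,0.13,0.17,-0,0.21,-0.63],[-0.14,0.12,0.17,-0,0.21,-0.63],[-0.15,0.11,0.16,-0,0.21,-0.63],[-0.16,0.11,0.16,-0,0.21,-0.63],[-0.16,0.1,0.16,-0,0.21,-0.63],[-0.17,0.09,0.15,-0,0.21,-0.63],[-0.18,0.08,0.15,-0,0.21,-0.63]]
[[-0.19,0.07,0.15,-0,0.21,-0.63],[-0.19,0.06,0.15,-0,0.21,-0.63],[-0.2,0.05,0.14,-0,0.21,-0.63],[-0.2,0.04,0.14,-0,0.21,-0.63],[-0.21,0.03,0.14,-0,0.21,-0.63],[-0.21,0.02,0.13,-0,0.21,-0.63],[-0.21,0.01,0.13,-0,0.21,-0.63],[-0.21,0,0.13,-0,0.21,-0.63]]
[[-0.22,-0.01,0.12,-0,0.21,-0.63],[-0.22,-0.02,0.12,-0,0.21,-0.63],[-0.22,-0.03,0.11,-0,0.21,-0.63],[-0.22,-0.04,0.11,-0,0.21,-0.63],[-0.22,-0.05,0.11,-0,0.21,-0.63],[-0.22,-0.07,0.1,-0
[... 168 characters left out ...]
-0.63],[-0.2,-0.13,0.08,-0,0.21,-0.63],[-0.19,-0.14,0.08,-0,0.21,-0.63],[-0.18,-0.15,0.08,-0,0.21,-0.63],[-0.18,-0.16,0.07,-0,0.21,-0.63],[-0.17,-0.17,0.07,-0,0.21,-0.63]]
[[-0.16,-0.17,0.07,-0,0.21,-0.63],[-0.16,-0.18,0.06,-0,0.21,-0.63],[-0.15,-0.19,0.06,-0,0.21,-0.63],[-0.14,-0.2,0.06,-0,0.21,-0.63],[-0.13,-0.2,0.06,-0,0.21,-0.63],[-0.12,-0.21,0.06,-0,0.21,-0.63],[-0.11,-0.22,0.05,-0,0.21,-0.63],[-0.1,-0.22,0.05,-0,0.21,-0.63]]
[[-0.09,-0.23,0.05,-0,0.21,-0.63],[-0.08,-0.23,0.05,-0,0.21,-0.63],[-0.07,-0.23,0.05,-0,0.21,-0.63],[-0.06,-0.24,0.05,-0,0.21,-0.63],[-0.05,-0.24,0.05,-0,0.21,-0.63],[-0.03,-0.24,0.04,-0,0.21,-0.63],[-0.02,-0.24,0.04,-0,0.21,-0.63],[-0.01,-0.24,0.04,-0,0.21,-0.63]]
```

Call:
{"method": "arm_command", "body": {
  "motion": [
    [-0.27,0,-0.26,0,0,0],
    [-0.27,0,-0.26,0,0,0],
    [-0.27,0,-0.26,0,0,0],
    [-0.27,0,-0.26,0,0,0],
    [-0.27,0,-0.26,0,0,0],
    [-0.27,0,-0.26,0,0,0],
    [-0.27,0,-0.26,0,0,0],
    [-0.27,0,-0.26,0,0,0]
  ]
}}

```text
clock: 7.7
eef_pos: [462.8, 367.8, 202.8]
tcp_rot: [[0.355, 0.865, -0.353], [0.611, -0.501, -0.613], [-0.708, 0.002, -0.707]]
wrist_force: [0.8, -0.3, -2.9]
grip_width: 44.8
grasp_force: 61.4
```

Call:
{"method": "arm_command", "body": {
  "motion": [
    [-0.12,0.13,0.17,0,0.21,-0.63],
    [-0.13,0.13,0.17,0,0.21,-0.63],
    [-0.14,0.12,0.17,0,0.21,-0.63],
    [-0.15,0.11,0.16,0,0.21,-0.63],
    [-0.16,0.11,0.16,0,0.21,-0.63],
    [-0.16,0.1,0.16,0,0.21,-0.63],
    [-0.17,0.09,0.15,0,0.21,-0.63],
    [-0.18,0.08,0.15,0,0.21,-0.63]
  ]
}}

```text
clock: 8.5
eef_pos: [468.1, 269.2, 188.4]
tcp_rot: [[0.03, 0.945, -0.327], [0.833, -0.204, -0.514], [-0.553, -0.257, -0.793]]
wrist_force: [0.3, -0.0, -2.9]
grip_width: 45.0
grasp_force: 61.5
```

Call:
{"method": "arm_command", "body": {
  "motion": [
    [-0.19,0.07,0.15,0,0.21,-0.63],
    [-0.19,0.06,0.15,0,0.21,-0.63],
    [-0.2,0.05,0.14,0,0.21,-0.63],
    [-0.2,0.04,0.14,0,0.21,-0.63],
    [-0.21,0.03,0.14,0,0.21,-0.63],
    [-0.21,0.02,0.13,0,0.21,-0.63],
    [-0.21,0.01,0.13,0,0.21,-0.63],
    [-0.21,0,0.13,0,0.21,-0.63]
  ]
}}

```text
clock: 9.3
eef_pos: [472.6, 170.3, 174.9]
tcp_rot: [[-0.3, 0.889, -0.345], [0.906, 0.152, -0.396], [-0.3, -0.431, -0.851]]
wrist_force: [0.6, -0.6, -2.5]
grip_width: 45.1
grasp_force: 61.5
```

Call:
{"method": "arm_command", "body": {
  "motion": [
    [-0.22,-0.01,0.12,0,0.21,-0.63],
    [-0.22,-0.02,0.12,0,0.21,-0.63],
    [-0.22,-0.03,0.11,0,0.21,-0.63],
    [-0.22,-0.04,0.11,0,0.21,-0.63],
    [-0.22,-0.05,0.11,0,0.21,-0.63],
    [-0.22,-0.07,0.1,0,0.21,-0.63],
    [-0.21,-0.08,0.1,0,0.21,-0.63],
    [-0.21,-0.09,0.1,0,0.21,-0.63]
  ]
}}

```text
clock: 10.1
eef_pos: [478.1, 71.3, 161.5]
tcp_rot: [[-0.576, 0.71, -0.405], [0.817, 0.504, -0.278], [0.006, -0.491, -0.871]]
wrist_force: [0.1, -0.6, -3.0]
grip_width: 44.6
grasp_force: 61.4
```

```bash
python3 - <<'E'
from geo import *
g=np.load("grip.npz");L,R2=lay(g["p"],g["R"])
p,R=st();print(R);rows(p,R,L+[0,0,90],R2,24)
E
```

```text
t 10.1 [478.07  71.34 161.52] grip 44.6 61.4 F [ 0.11 -0.64 -3.01] q [-0.59  0.48  0.33  1.75  0.02  1.42  0.36]
[[-0.58  0.71 -0.4 ]
 [ 0.82  0.5  -0.28]
 [ 0.01 -0.49 -0.87]]
[[-0.21,-0.09,0.09,0,0.2,-0.63],[-0.2,-0.11,0.09,0,0.2,-0.63],[-0.2,-0.12,0.08,0,0.2,-0.63],[-0.19,-0.13,0.08,0,0.2,-0.63],[-0.19,-0.13,0.08,0,0.2,-0.63],[-0.18,-0.14,0.07,0,0.2,-0.63],[-0.18,-0.15,0.07,0,0.2,-0.63],[-0.17,-0.16,0.07,0,0.2,-0.63]]
[[-0.16,-0.17,0.07,0,0.2,-0.63],[-0.15,-0.18,0.06,0,0.2,-0.63],[-0.15,-0.19,0.06,0,0.2,-0.63],[-0.14,-0.19,0.06,0,0.2,-0.63],[-0.13,-0.2,0.06,0,0.2,-0.63],[-0.12,-0.21,0.06,0,0.2,-0.63],[-0.11,-0.21,0.05,0,0.2,-0.63],[-0.1,-0.22,0.05,0,0.2,-0.63]]
[[-0.09,-0.22,0.05,0,0.2,-0.63],[-0.08,-0.23,0.05,0,0.2,-0.63],[-0.07,-0.23,0.05,0,0.2,-0.63],[-0.06,-0.23,0.05,0,0.2,-0.63],[-0.05,-0.24,0.05,0,0.2,-0.63],[-0.04,-0.24,0.05,0,0.2,-0.63],[-0.02,-0.24,0.04,0,0.2,-0.63],[-0.01,-0.24,0.04,0,0.2,-0.63]]
```

Call:
{"method": "arm_command", "body": {
  "motion": [
    [-0.21,-0.09,0.09,0,0.2,-0.63],
    [-0.2,-0.11,0.09,0,0.2,-0.63],
    [-0.2,-0.12,0.08,0,0.2,-0.63],
    [-0.19,-0.13,0.08,0,0.2,-0.63],
    [-0.19,-0.13,0.08,0,0.2,-0.63],
    [-0.18,-0.14,0.07,0,0.2,-0.63],
    [-0.18,-0.15,0.07,0,0.2,-0.63],
    [-0.17,-0.16,0.07,0,0.2,-0.63]
  ]
}}

```text
clock: 10.9
eef_pos: [484.2, -25.1, 148.4]
tcp_rot: [[-0.753, 0.438, -0.491], [0.583, 0.791, -0.188], [0.306, -0.427, -0.851]]
wrist_force: [1.0, -0.6, -3.3]
grip_width: 44.8
grasp_force: 61.4
```

Call:
{"method": "arm_command", "body": {
  "motion": [
    [-0.16,-0.17,0.07,0,0.2,-0.63],
    [-0.15,-0.18,0.06,0,0.2,-0.63],
    [-0.15,-0.19,0.06,0,0.2,-0.63],
    [-0.14,-0.19,0.06,0,0.2,-0.63],
    [-0.13,-0.2,0.06,0,0.2,-0.63],
    [-0.12,-0.21,0.06,0,0.2,-0.63],
    [-0.11,-0.21,0.05,0,0.2,-0.63],
    [-0.1,-0.22,0.05,0,0.2,-0.63]
  ]
}}

```text
clock: 11.7
eef_pos: [490.0, -122.2, 135.0]
tcp_rot: [[-0.797, 0.121, -0.592], [0.245, 0.96, -0.134], [0.552, -0.252, -0.795]]
wrist_force: [0.5, -0.4, -2.4]
grip_width: 45.0
grasp_force: 61.4
```

Call:
{"method": "arm_command", "body": {
  "motion": [
    [-0.09,-0.22,0.05,0,0.2,-0.63],
    [-0.08,-0.23,0.05,0,0.2,-0.63],
    [-0.07,-0.23,0.05,0,0.2,-0.63],
    [-0.06,-0.23,0.05,0,0.2,-0.63],
    [-0.05,-0.24,0.05,0,0.2,-0.63],
    [-0.04,-0.24,0.05,0,0.2,-0.63],
    [-0.02,-0.24,0.04,0,0.2,-0.63],
    [-0.01,-0.24,0.04,0,0.2,-0.63]
  ]
}}

```text
clock: 12.5
eef_pos: [496.0, -219.2, 121.1]
tcp_rot: [[-0.701, -0.185, -0.689], [-0.135, 0.983, -0.127], [0.701, 0.004, -0.714]]
wrist_force: [1.2, -0.0, -2.2]
grip_width: 44.9
grasp_force: 61.5
```

Call:
{"method": "arm_command", "body": {
  "motion": [
    [0,0,0,0,0,0],
    [0,0,0,0,0,0],
    [0,0,0,0,0,0]
  ]
}}

```text
clock: 12.8
eef_pos: [496.1, -217.3, 120.7]
tcp_rot: [[-0.702, -0.184, -0.688], [-0.135, 0.983, -0.126], [0.7, 0.004, -0.714]]
wrist_force: [0.4, 0.8, -2.5]
grip_width: 44.8
grasp_force: 61.6
```

```bash
python3 - <<'E'
from geo import *
im=viewer.get_image("top");im2=viewer.get_image("scene")
cv2.imwrite("pics/c.png",np.vstack([cv2.resize(im[140:240,320:460],None,fx=3,fy=3),cv2.resize(im2[210:310,270:410],None,fx=3,fy=3)]))
g=np.load("grip.npz");L,R2=lay(g["p"],g["R"])
p,R=st();print(np.degrees(Ro.from_matrix(R.T@R2).as_rotvec()));rows(p,R,L+[0,0,90],R2,1);rows(p,R,L+[0,0,12],R2,6)
E
```

```text
t 12.9 [ 496.15 -217.21  120.7 ] grip 45.2 61.6 F [ 0.75  0.28 -2.56] q [0.05 0.76 0.2  1.48 0.16 1.63 1.96]
[0.09 0.53 0.25]
[[0.02,-0.02,0,0.02,0.11,0.05]]
[[-0.18,-0.01,0.19,0,0.02,0.01],[-0.18,-0.01,0.19,0,0.02,0.01],[-0.18,-0,0.19,0,0.02,0.01],[-0.18,-0,0.19,0,0.02,0.01],[-0.18,-0,0.19,0,0.02,0.01],[-0.18,-0,0.18,0,0.02,0.01]]
```

View pics/c.png

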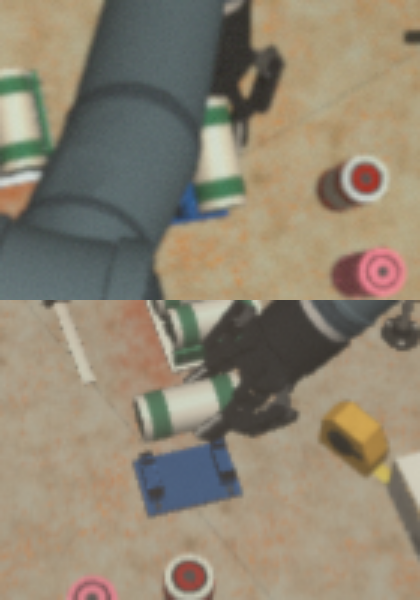

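The roller is held level and parallel above the rest. In the crop it lies at (185,405) in scene with the rest at (190,478). Lowering now.

Call:
{"method": "arm_command", "body": {
  "motion": [
    [-0.18,-0.02,0.19,0,0.02,0.01],
    [-0.18,0,0.19,0,0.02,0.01],
    [-0.18,0,0.19,0,0.02,0.01],
    [-0.18,0,0.19,0,0.02,0.01],
    [-0.18,0,0.19,0,0.02,0.01],
    [-0.18,0,0.18,0,0.02,0.01],
    [0,0,0,0,0,0],
    [0,0,0,0,0,0]
  ]
}}

```text
clock: 13.7
eef_pos: [494.4, -219.3, 41.9]
tcp_rot: [[-0.694, -0.181, -0.696], [-0.128, 0.983, -0.128], [0.708, 0.001, -0.706]]
wrist_force: [-0.6, 0.2, -1.7]
grip_width: 44.9
grasp_force: 61.6
```

```bash
python3 - <<'E'
from geo import *
g=np.load("grip.npz");L,R2=lay(g["p"],g["R"])
p,R=st();print(L-p,np.degrees(Ro.from_matrix(R.T@R2).as_rotvec()));rows(p,R,L+[0,0,2],R2,3)
E
```

```text
t 13.7 [ 494.37 -219.33   41.86] grip 44.9 61.6 F [-0.6   0.21 -1.7 ] q [0.05 0.87 0.19 1.48 0.14 1.53 1.93]
[  1.2    0.75 -10.64] [ 0.12 -0.14 -0.07]
[[-0.05,0,0.03,0.01,-0.01,-0.01],[-0.05,0,0.03,0.01,-0.01,-0.01],[-0.05,0,0.03,0.01,-0.01,-0.01]]
```

Call:
{"method": "arm_command", "body": {
  "motion": [
    [-0.05,0,0.03,0,0,0],
    [-0.05,0,0.03,0,0,0],
    [-0.05,0,0.04,0,0,0],
    [0,0,0,0,0,0]
  ]
}}

```text
clock: 14.1
eef_pos: [496.5, -218.7, 33.4]
tcp_rot: [[-0.695, -0.181, -0.696], [-0.128, 0.983, -0.128], [0.707, 0.001, -0.707]]
wrist_force: [-0.4, 0.5, -2.3]
grip_width: 44.8
grasp_force: 61.7
```

Call:
{"method": "arm_command", "body": {
  "motion": [
    [-0.02,0,0.02,0,0,0],
    [0,0,0,0,0,0],
    [0,0,0,0,0,0]
  ]
}}

```text
clock: 14.4
eef_pos: [496.6, -218.8, 32.8]
tcp_rot: [[-0.695, -0.181, -0.696], [-0.128, 0.984, -0.128], [0.707, 0.0, -0.707]]
wrist_force: [-0.1, 1.6, 2.5]
grip_width: 44.7
grasp_force: 61.8
```

Call:
{"method": "arm_command", "body": {
  "motion": [
    [-0.01,0,0.01,0,0,0],
    [0,0,0,0,0,0],
    [0,0,0,0,0,0]
  ]
}}

```text
clock: 14.7
eef_pos: [496.6, -218.8, 32.7]
tcp_rot: [[-0.695, -0.181, -0.696], [-0.128, 0.984, -0.128], [0.708, 0.0, -0.706]]
wrist_force: [1.3, 2.2, 5.1]
grip_width: 44.7
grasp_force: 62.0
```

Call:
{"method": "arm_command", "body": {
  "motion": [
    [0,0,0,0,0,0],
    [0,0,0,0,0,0],
    [0,0,0,0,0,0],
    [0,0,0,0,0,0],
    [0,0,0,0,0,0],
    [0,0,0,0,0,0],
    [0,0,0,0,0,0]
  ],
  "fingers": 1
}}

```text
clock: 15.4
eef_pos: [496.4, -219.0, 31.2]
tcp_rot: [[-0.695, -0.181, -0.696], [-0.128, 0.983, -0.128], [0.707, 0.0, -0.707]]
wrist_force: [-0.8, -0.5, -0.3]
grip_width: 85.3
grasp_force: 0.0
```

Call:
{"method": "arm_command", "body": {
  "motion": [
    [0,0,-0.2,0,0,0],
    [0,0,-0.4,0,0,0],
    [0,0,-0.5,0,0,0],
    [0,0,-0.5,0,0,0],
    [0,0,-0.5,0,0,0],
    [0,0,-0.5,0,0,0],
    [0,0,-0.4,0,0,0],
    [0,0,0,0,0,0]
  ]
}}

```text
clock: 16.2
eef_pos: [604.2, -199.0, 139.8]
tcp_rot: [[-0.7, -0.183, -0.69], [-0.129, 0.983, -0.129], [0.702, -0.001, -0.712]]
wrist_force: [0.6, 0.2, 0.4]
grip_width: 85.2
grasp_force: 0.0
```

```bash
python3 - <<'E'
from geo import *
im=viewer.get_image("top");im2=viewer.get_image("scene");cv2.imwrite("pics/d_t.png",im);cv2.imwrite("pics/d_s.png",im2)
cv2.imwrite("pics/d.png",np.vstack([cv2.resize(im[140:240,320:460],None,fx=3,fy=3),cv2.resize(im2[210:310,270:410],None,fx=3,fy=3)]))
p,R=st()
E
```

```text
t 16.3 [ 600.95 -199.72  137.37] grip 85.2 0.0 F [ 0.35  0.62 -0.41] q [0.03 0.92 0.2  1.14 0.12 1.82 1.95]
```

View pics/d.png

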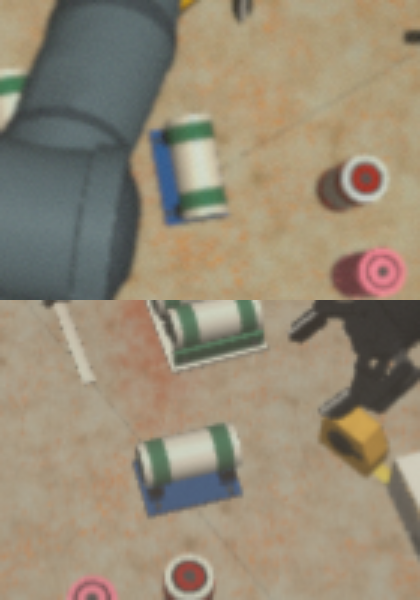

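The green roller lies seated along the rest, at about (197,168) in the top half and (190,455) in the scene half. I'll measure it and plan the grip from above.

```bash
python3 - <<'E'
from m import *
from geo import *
T=cv2.imread("pics/d_t.png");S=cv2.imread("pics/d_s.png")
g=lambda H,S,V:(H>50)&(H<100)&(S>60)
A=[b[0] for b in blob(T,"top",(370,176,400,216),g)];B=[b[0] for b in blob(S,"s",(312,240,354,284),lambda H,S,V:(H>50)&(H<98)&(S>50))]
w=[b for b in blob(T,"top",(370,176,400,216),lambda H,S,V:(S<60)&(V>130))]
print(A,B,[(x[0],x[1]) for x in w])
P=[onz("top",a,65) for a in A];d=P[0]-P[-1];print("top",np.mean(P,0),np.degrees(np.arctan2(d[1],d[0])),np.linalg.norm(d))
P=[onz("top",a,48) for a in A];print(np.mean(P,0))
for a in A:
  for b in B: print(tri(b,a))
p,R=st()
R1=rot(10.7,0)@np.diag([-1,-1,1.]);C=np.array([493.5,-219,34])
rows(p,R,C+[0,0,90],R1,12)
E
```

```text
[array([382.67, 183.73]), array([386.92, 205.72])] [array([343.77, 257.66]), array([322.46, 262.58])] [(array([382.12, 179.37]), np.float64(57.05555555555555)), (array([385.83, 194.7 ]), np.float64(248.7777777777778)), (array([397.74, 194.76]), np.float64(27.61111111111111)), (array([378.23, 210.14]), np.float64(18.916666666666668)), (array([389.07, 209.81]), np.float64(52.30555555555555))]
top [ 494.8  -216.07   65.  ] 10.497347773737632 66.16454844982431
[ 497.09 -219.08   48.  ]
(array([ 529.45, -211.74,   54.99]), np.float64(1.0101162221219009))
(array([ 496.35, -215.77,   54.21]), np.float64(65.28327877257023))
(array([ 495.12, -222.07,   69.15]), np.float64(66.19374322570157))
(array([ 463.66, -223.78,   55.6 ]), np.float64(0.7473806437168781))
t 16.3 [ 600.95 -199.72  137.37] grip 85.2 0.0 F [ 0.35  0.62 -0.41] q [0.03 0.92 0.2  1.14 0.12 1.82 1.95]
[[0.11,0,0.14,0,-0.82,-0],[0.12,0,0.14,0,-0.82,-0],[0.13,0,0.13,0,-0.82,-0],[0.14,0,0.12,0,-0.82,-0],[0.15,0,0.11,0,-0.82,-0],[0.15,0,0.1,0,-0.82,-0],[0.16,0,0.09,0,-0.82,-0],[0.17,0,0.08,0,-0.82,-0]]
[[0.17,0,0.07,0,-0.82,-0],[0.17,0,0.06,0,-0.82,-0],[0.18,0,0.05,0,-0.82,-0],[0.18,0,0.03,0,-0.82,-0]]
```

Call:
{"method": "arm_command", "body": {
  "motion": [
    [0.11,0,0.14,0,-0.82,0],
    [0.12,0,0.14,0,-0.82,0],
    [0.13,0,0.13,0,-0.82,0],
    [0.14,0,0.12,0,-0.82,0],
    [0.15,0,0.11,0,-0.82,0],
    [0.15,0,0.1,0,-0.82,0],
    [0.16,0,0.09,0,-0.82,0],
    [0.17,0,0.08,0,-0.82,0]
  ]
}}

```text
clock: 17.1
eef_pos: [526.7, -213.1, 127.2]
tcp_rot: [[-0.95, -0.18, -0.254], [-0.174, 0.984, -0.045], [0.258, 0.001, -0.966]]
wrist_force: [-0.3, -0.7, 0.2]
grip_width: 85.1
grasp_force: 0.0
```

Call:
{"method": "arm_command", "body": {
  "motion": [
    [0.17,0,0.07,0,-0.82,0],
    [0.17,0,0.06,0,-0.82,0],
    [0.18,0,0.05,0,-0.82,0],
    [0.18,0,0.03,0,-0.82,0],
    [0,0,0,0,0,0],
    [0,0,0,0,0,0]
  ]
}}

```text
clock: 17.7
eef_pos: [492.0, -219.6, 123.0]
tcp_rot: [[-0.984, -0.179, -0.0], [-0.179, 0.984, 0.001], [0.0, 0.001, -1.0]]
wrist_force: [0.3, 0.1, 0.7]
grip_width: 85.6
grasp_force: 0.0
```

```bash
python3 - <<'E'
from geo import *
p,R=st()
R1=rot(10.5,0)@np.diag([-1,-1,1.]);C=np.array([496,-218.3,34])
rows(p,R,C,R1,6);print(C-p)
E
```

```text
t 17.7 [ 491.99 -219.64  123.01] grip 85.6 0.0 F [0.29 0.13 0.7 ] q [ 0.23  0.3   0.13  1.96 -0.05  0.88  2.14]
[[-0.01,0,0.3,0,-0,-0.01],[-0.01,0,0.3,0,-0,-0.01],[-0.01,0,0.3,0,-0,-0.01],[-0.01,0,0.3,0,-0,-0.01],[-0.01,0,0.3,0,-0,-0.01],[-0.01,0,0.3,0,-0,-0.01]]
[  4.01   1.34 -89.01]
```

Call:
{"method": "arm_command", "body": {
  "motion": [
    [-0.02,0.01,0.32,0,0,0],
    [-0.02,0,0.32,0,0,0],
    [-0.02,0,0.32,0,0,0],
    [-0.02,0,0.32,0,0,0],
    [0,0,0.3,0,0,0],
    [0,0,0.2,0,0,0],
    [0,0,0,0,0,0],
    [0,0,0,0,0,0]
  ]
}}

```text
clock: 18.5
eef_pos: [497.6, -218.3, 34.5]
tcp_rot: [[-0.983, -0.181, 0.001], [-0.181, 0.983, 0.001], [-0.002, 0.0, -1.0]]
wrist_force: [0.1, 0.3, 0.3]
grip_width: 85.2
grasp_force: 0.0
```

Call:
{"method": "arm_command", "body": {
  "motion": [
    [0,0,0,0,0,0],
    [0,0,0,0,0,0],
    [0,0,0,0,0,0],
    [0,0,0,0,0,0],
    [0,0,0,0,0,0],
    [0,0,0,0,0,0],
    [0,0,0,0,0,0],
    [0,0,0,0,0,0]
  ],
  "fingers": -1
}}

```text
clock: 19.3
eef_pos: [498.1, -218.0, 35.6]
tcp_rot: [[-0.983, -0.181, 0.003], [-0.181, 0.983, 0.001], [-0.003, 0.0, -1.0]]
wrist_force: [-1.2, 1.2, 6.7]
grip_width: 44.6
grasp_force: 60.6
```

```bash
python3 - <<'E'
from geo import *
p,R=st();np.savez("grip2",p=p,R=R)
R1=rot(12.8,0)@np.diag([-1,-1,1.])
q=p+[0,0,100];print("lift");rows(p,R,q,R,6)
c=np.array([496,-218.3,48]);o=R.T@(p-c);o[0]=o[0]
T=np.array([533.6,-15,71])+R1@o;print(o,T);rows(q,R,T+[0,0,40],R1,10)
E
```

```text
t 19.3 [ 498.11 -218.03   35.62] grip 44.6 60.6 F [-1.17  1.24  6.69] q [ 0.24  0.45  0.12  1.99 -0.08  0.7   2.16]
lift
[[-0,0,-0.33,0,0,0],[-0,0,-0.33,0,0,0],[-0,0,-0.33,0,0,0],[-0,0,-0.33,0,0,0],[-0,0,-0.33,0,0,0],[-0,0,-0.33,0,0,0]]
[-2.09 -0.12 12.39] [535.66 -14.65  58.61]
[[-0.15,0.39,0.07,0,0,-0.05],[-0.15,0.39,0.07,0,0,-0.05],[-0.15,0.39,0.07,0,0,-0.05],[-0.15,0.38,0.07,0,0,-0.05],[-0.15,0.38,0.07,0,0,-0.05],[-0.16,0.38,0.07,0,0,-0.05],[-0.16,0.38,0.07,0,0,-0.05],[-0.16,0.38,0.07,0,0,-0.05]]
[[-0.16,0.38,0.07,0,0,-0.05],[-0.16,0.38,0.07,0,0,-0.05]]
```

Call:
{"method": "arm_command", "body": {
  "motion": [
    [0,0,-0.2,0,0,0],
    [0,0,-0.3,0,0,0],
    [0,0,-0.4,0,0,0],
    [0,0,-0.4,0,0,0],
    [0,0,-0.4,0,0,0],
    [0,0,-0.3,0,0,0]
  ]
}}

```text
clock: 19.9
eef_pos: [497.2, -218.9, 136.6]
tcp_rot: [[-0.984, -0.18, 0.003], [-0.18, 0.984, -0.0], [-0.003, -0.001, -1.0]]
wrist_force: [0.0, 0.5, -2.9]
grip_width: 44.5
grasp_force: 61.6
```

Call:
{"method": "arm_command", "body": {
  "motion": [
    [-0.15,0.39,0.07,0,0,-0.05],
    [-0.15,0.39,0.07,0,0,-0.05],
    [-0.15,0.39,0.07,0,0,-0.05],
    [-0.15,0.38,0.07,0,0,-0.05],
    [-0.15,0.38,0.07,0,0,-0.05],
    [-0.16,0.38,0.07,0,0,-0.05],
    [-0.16,0.38,0.07,0,0,-0.05],
    [-0.16,0.38,0.07,0,0,-0.05]
  ]
}}

```text
clock: 20.7
eef_pos: [527.4, -55.5, 107.2]
tcp_rot: [[-0.977, -0.212, 0.002], [-0.212, 0.977, 0.0], [-0.002, -0.0, -1.0]]
wrist_force: [-0.0, -0.1, -3.5]
grip_width: 44.2
grasp_force: 61.8
```

Call:
{"method": "arm_command", "body": {
  "motion": [
    [-0.16,0.38,0.07,0,0,-0.05],
    [-0.16,0.38,0.07,0,0,-0.05],
    [0,0,0,0,0,0],
    [0,0,0,0,0,0],
    [0,0,0,0,0,0]
  ]
}}

```text
clock: 21.2
eef_pos: [534.9, -17.0, 100.1]
tcp_rot: [[-0.976, -0.218, 0.002], [-0.218, 0.976, -0.0], [-0.002, -0.001, -1.0]]
wrist_force: [0.8, -0.6, -2.1]
grip_width: 44.5
grasp_force: 61.7
```

```bash
python3 - <<'E'
from geo import *
im=viewer.get_image("top");im2=viewer.get_image("scene")
cv2.imwrite("pics/e.png",np.vstack([cv2.resize(im[140:230,270:370],None,fx=3,fy=3),cv2.resize(im2[150:250,270:370],None,fx=3,fy=3)]))
p,R=st();T=np.array([535.7,-14.7,58.6]);R1=rot(12.8,0)@np.diag([-1,-1,1.])
print(T-p);rows(p,R,T+[0,0,8],R1,3)
E
```

```text
t 21.3 [534.98 -17.03 100.05] grip 44.3 61.7 F [ 0.54 -0.3  -2.54] q [-0.07  0.33  0.02  1.98 -0.01  0.83  1.75]
[  0.72   2.33 -41.45]
[[-0.01,0.01,0.22,-0,0.01,-0.02],[-0.01,0.01,0.22,-0,0.01,-0.02],[-0.01,0.01,0.22,-0,0.01,-0.02]]
```

View pics/e.png

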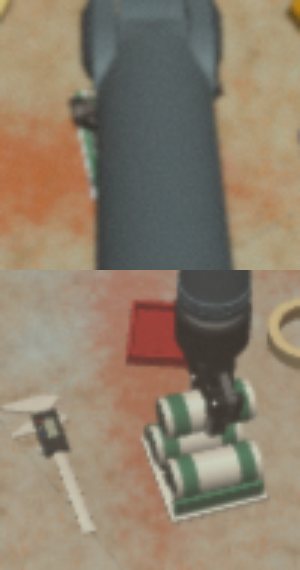

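The roller hangs level and parallel over the pile. In the scene half it is at about (205,405), with its grip at the middle. Lowering in steps while watching the force.

Call:
{"method": "arm_command", "body": {
  "motion": [
    [-0.01,0.02,0.22,0,0,-0.02],
    [-0.01,0.02,0.22,0,0,-0.02],
    [0,0.01,0.2,0,0,-0.02],
    [0,0,0.06,0,0,0],
    [0,0,0,0,0,0],
    [0,0,0,0,0,0]
  ]
}}

```text
clock: 21.9
eef_pos: [535.7, -12.6, 64.6]
tcp_rot: [[-0.974, -0.225, 0.002], [-0.225, 0.974, 0.001], [-0.002, 0.0, -1.0]]
wrist_force: [-0.2, -0.0, -2.1]
grip_width: 44.1
grasp_force: 61.7
```

```bash
python3 - <<'E'
from geo import *
p,R=st();T=np.array([535.7,-14.7,58.6]);R1=rot(12.8,0)@np.diag([-1,-1,1.])
print(T-p,(T-p)@R/50,np.degrees(Ro.from_matrix(R.T@R1).as_rotvec()))
E
```

```text
t 21.9 [535.72 -12.59  64.64] grip 44.1 61.7 F [-0.2  -0.04 -2.06] q [-0.07  0.39  0.02  2.   -0.01  0.76  1.75]
[-0.02 -2.11 -6.04] [ 0.01 -0.04  0.12] [0.02 0.1  0.19]
```

Call:
{"method": "arm_command", "body": {
  "motion": [
    [0,-0.04,0.06,0,0,0],
    [0,0,0,0,0,0],
    [0,0,0,0,0,0],
    [0,0,0,0,0,0]
  ]
}}

```text
clock: 22.3
eef_pos: [536.2, -14.6, 62.0]
tcp_rot: [[-0.974, -0.225, 0.002], [-0.225, 0.974, 0.001], [-0.002, 0.0, -1.0]]
wrist_force: [-0.0, -0.2, -1.9]
grip_width: 44.5
grasp_force: 61.7
```

Call:
{"method": "arm_command", "body": {
  "motion": [
    [0,0,0.02,0,0,0],
    [0,0,0,0,0,0],
    [0,0,0,0,0,0]
  ]
}}

```text
clock: 22.6
eef_pos: [536.0, -14.5, 60.8]
tcp_rot: [[-0.974, -0.225, 0.002], [-0.225, 0.974, 0.001], [-0.002, 0.0, -1.0]]
wrist_force: [0.4, 0.1, -2.8]
grip_width: 44.3
grasp_force: 61.7
```

Call:
{"method": "arm_command", "body": {
  "motion": [
    [0,0,0.02,0,0,0],
    [0,0,0,0,0,0],
    [0,0,0,0,0,0]
  ]
}}

```text
clock: 22.9
eef_pos: [536.0, -14.5, 59.7]
tcp_rot: [[-0.974, -0.225, 0.001], [-0.225, 0.974, 0.001], [-0.002, 0.0, -1.0]]
wrist_force: [-0.3, -0.1, -3.2]
grip_width: 44.0
grasp_force: 61.7
```

Call:
{"method": "arm_command", "body": {
  "motion": [
    [0,0,0.02,0,0,0],
    [0,0,0,0,0,0],
    [0,0,0,0,0,0]
  ]
}}

```text
clock: 23.2
eef_pos: [536.0, -14.5, 58.7]
tcp_rot: [[-0.974, -0.225, 0.001], [-0.225, 0.974, 0.001], [-0.002, 0.0, -1.0]]
wrist_force: [-0.1, -0.4, -3.2]
grip_width: 44.1
grasp_force: 61.7
```

Call:
{"method": "arm_command", "body": {
  "motion": [
    [0,0,0.02,0,0,0],
    [0,0,0,0,0,0],
    [0,0,0,0,0,0]
  ]
}}

```text
clock: 23.5
eef_pos: [536.0, -14.5, 57.7]
tcp_rot: [[-0.974, -0.225, 0.001], [-0.225, 0.974, 0.001], [-0.002, 0.0, -1.0]]
wrist_force: [-0.1, 0.8, -2.7]
grip_width: 44.1
grasp_force: 61.7
```

Call:
{"method": "arm_command", "body": {
  "motion": [
    [0,0,0.01,0,0,0],
    [0,0,0,0,0,0],
    [0,0,0,0,0,0]
  ]
}}

```text
clock: 23.8
eef_pos: [536.0, -14.5, 57.3]
tcp_rot: [[-0.974, -0.225, 0.002], [-0.225, 0.974, 0.001], [-0.002, 0.0, -1.0]]
wrist_force: [-0.4, 0.2, -2.4]
grip_width: 44.6
grasp_force: 61.7
```

Call:
{"method": "arm_command", "body": {
  "motion": [
    [0,0,0.01,0,0,0],
    [0,0,0,0,0,0],
    [0,0,0,0,0,0]
  ]
}}

```text
clock: 24.1
eef_pos: [536.1, -14.5, 56.8]
tcp_rot: [[-0.974, -0.225, 0.002], [-0.225, 0.974, 0.001], [-0.002, 0.0, -1.0]]
wrist_force: [0.4, 0.7, -3.3]
grip_width: 44.6
grasp_force: 61.7
```

Call:
{"method": "arm_command", "body": {
  "motion": [
    [0,0,0.01,0,0,0],
    [0,0,0,0,0,0],
    [0,0,0,0,0,0]
  ]
}}

```text
clock: 24.4
eef_pos: [536.2, -14.5, 56.5]
tcp_rot: [[-0.974, -0.225, 0.002], [-0.225, 0.974, 0.001], [-0.002, 0.0, -1.0]]
wrist_force: [-0.9, -0.2, -0.5]
grip_width: 44.4
grasp_force: 61.9
```

Call:
{"method": "arm_command", "body": {
  "motion": [
    [0,0,0.01,0,0,0],
    [0,0,0,0,0,0],
    [0,0,0,0,0,0]
  ]
}}

```text
clock: 24.7
eef_pos: [536.3, -14.4, 56.3]
tcp_rot: [[-0.974, -0.225, 0.002], [-0.225, 0.974, 0.001], [-0.002, 0.0, -1.0]]
wrist_force: [-2.8, 0.2, 5.1]
grip_width: 44.5
grasp_force: 62.5
```

Call:
{"method": "arm_command", "body": {
  "motion": [
    [0,0,0,0,0,0],
    [0,0,0,0,0,0]
  ]
}}

```text
clock: 24.9
eef_pos: [536.3, -14.5, 56.3]
tcp_rot: [[-0.974, -0.225, 0.002], [-0.225, 0.974, 0.001], [-0.002, 0.0, -1.0]]
wrist_force: [-2.2, 0.8, 5.9]
grip_width: 44.1
grasp_force: 62.6
```

Firm contact at +6 N. Releasing and rising.

Call:
{"method": "arm_command", "body": {
  "motion": [
    [0,0,0,0,0,0],
    [0,0,0,0,0,0],
    [0,0,0,0,0,0],
    [0,0,0,0,0,0],
    [0,0,0,0,0,0],
    [0,0,0,0,0,0],
    [0,0,0,0,0,0]
  ],
  "fingers": 1
}}

```text
clock: 25.6
eef_pos: [536.1, -14.5, 55.7]
tcp_rot: [[-0.974, -0.225, 0.002], [-0.225, 0.974, 0.001], [-0.002, 0.0, -1.0]]
wrist_force: [-0.4, 0.6, 1.0]
grip_width: 85.6
grasp_force: 0.0
```

Call:
{"method": "arm_command", "body": {
  "motion": [
    [0,0,-0.2,0,0,0],
    [0,0,-0.4,0,0,0],
    [0,0,-0.5,0,0,0],
    [0,0,-0.5,0,0,0],
    [0,0,-0.5,0,0,0],
    [0,0,-0.4,0,0,0],
    [0,0,0,0,0,0]
  ]
}}

```text
clock: 26.3
eef_pos: [538.8, -14.6, 185.1]
tcp_rot: [[-0.974, -0.225, 0.01], [-0.225, 0.974, 0.001], [-0.01, -0.001, -1.0]]
wrist_force: [0.1, -1.2, 0.3]
grip_width: 85.4
grasp_force: 0.0
```

```bash
python3 - <<'E'
from geo import *
p,R=st();c=np.array([479.3,-374.6,50]);z=np.array([479.3,-374.6,130])
rows(p,R,z,R,10)
E
```

```text
t 26.3 [538.82 -14.6  185.1 ] grip 85.4 0.0 F [ 0.06 -1.17  0.26] q [-0.07  0.22  0.03  1.92 -0.01  0.99  1.75]
[[0.28,-0.67,0.11,0,0,0],[0.28,-0.67,0.11,0,0,0],[0.28,-0.67,0.11,0,0,0],[0.28,-0.67,0.11,0,0,0],[0.28,-0.67,0.11,0,0,0],[0.28,-0.67,0.11,0,0,0],[0.28,-0.67,0.11,0,0,0],[0.28,-0.67,0.11,0,0,0]]
[[0.28,-0.67,0.11,0,0,0],[0.28,-0.67,0.11,0,0,0]]
```

Call:
{"method": "arm_command", "body": {
  "motion": [
    [0.28,-0.67,0.11,0,0,0],
    [0.28,-0.67,0.11,0,0,0],
    [0.28,-0.67,0.11,0,0,0],
    [0.28,-0.67,0.11,0,0,0],
    [0.28,-0.67,0.11,0,0,0],
    [0.28,-0.67,0.11,0,0,0],
    [0.28,-0.67,0.11,0,0,0],
    [0.28,-0.67,0.11,0,0,0]
  ]
}}

```text
clock: 27.1
eef_pos: [486.1, -301.9, 135.6]
tcp_rot: [[-0.974, -0.225, 0.001], [-0.225, 0.974, 0.001], [-0.001, 0.001, -1.0]]
wrist_force: [0.9, -0.0, -0.6]
grip_width: 85.6
grasp_force: 0.0
```

Call:
{"method": "arm_command", "body": {
  "motion": [
    [0.28,-0.67,0.11,0,0,0],
    [0.28,-0.67,0.11,0,0,0],
    [0,0,0,0,0,0],
    [0,0,0,0,0,0],
    [0,0,0,0,0,0]
  ]
}}

```text
clock: 27.6
eef_pos: [475.2, -370.8, 124.9]
tcp_rot: [[-0.974, -0.226, 0.001], [-0.226, 0.974, 0.002], [-0.002, 0.002, -1.0]]
wrist_force: [0.2, 0.4, -0.1]
grip_width: 85.5
grasp_force: 0.0
```

```bash
python3 - <<'E'
from m import *
from geo import *
im=viewer.get_image("top");S=viewer.get_image("scene");cv2.imwrite("pics/f_t.png",im);cv2.imwrite("pics/f_s.png",S)
cv2.imwrite("pics/f.png",np.hstack([cv2.resize(im[150:220,280:350],None,fx=5,fy=5),cv2.resize(S[180:250,300:370],None,fx=5,fy=5)]))
g=lambda H,S,V:(H>50)&(H<100)&(S>60)
for c,A,b in blob(im,"t",(292,158,342,208),g): print("top",c,round(A))
for c,A,b in blob(S,"s",(312,180,362,234),g): print("sc",c,round(A))
p,R=st();c=np.array([479.3,-374.6,50]);U=rot(12.8,0)@np.diag([-1,-1,1.])
print(c-p);rows(p,R,c,U,5)
E
```

```text
top [319.15 180.56] 318
sc [348.56 198.78] 26
t 27.7 [ 475.78 -370.36  125.26] grip 85.4 0.0 F [ 0.95 -0.   -0.64] q [ 0.42  0.41  0.21  1.81 -0.11  0.93  2.48]
[  3.52  -4.24 -75.26]
[[-0.01,-0.02,0.3,0,0.01,0.02],[-0.01,-0.02,0.3,0,0.01,0.02],[-0.01,-0.02,0.3,0,0.01,0.02],[-0.01,-0.02,0.3,0,0.01,0.02],[-0.01,-0.02,0.3,0,0.01,0.02]]
```

View pics/f.png

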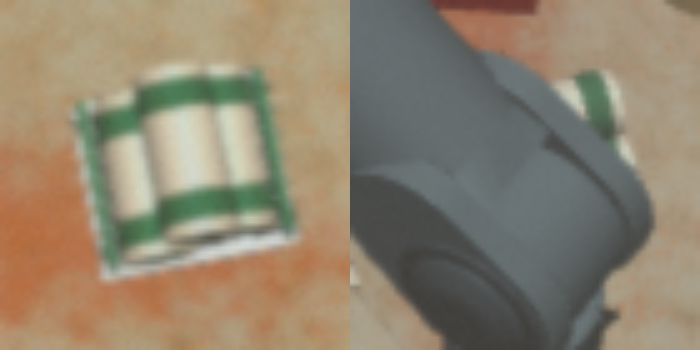

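The top view shows the green roller lying in the groove, centre at about (188,150) in the crop, parallel and with its ends in line. Next the red roller.

Call:
{"method": "arm_command", "body": {
  "motion": [
    [-0.02,-0.03,0.3,0,0,0],
    [-0.01,-0.03,0.3,0,0,0],
    [-0.01,-0.02,0.3,0,0,0],
    [0,-0.02,0.3,0,0,0],
    [0,0,0.3,0,0,0],
    [0,0,0,0,0,0],
    [0,0,0,0,0,0]
  ]
}}

```text
clock: 28.4
eef_pos: [477.5, -376.6, 49.6]
tcp_rot: [[-0.974, -0.225, 0.0], [-0.225, 0.974, 0.001], [-0.001, 0.001, -1.0]]
wrist_force: [-0.3, -0.3, 0.3]
grip_width: 85.8
grasp_force: 0.0
```

Call:
{"method": "arm_command", "body": {
  "motion": [
    [0,0,0,0,0,0],
    [0,0,0,0,0,0],
    [0,0,0,0,0,0],
    [0,0,0,0,0,0],
    [0,0,0,0,0,0],
    [0,0,0,0,0,0],
    [0,0,0,0,0,0],
    [0,0,0,0,0,0]
  ],
  "fingers": -1
}}

```text
clock: 29.2
eef_pos: [478.6, -376.6, 51.5]
tcp_rot: [[-0.974, -0.225, 0.003], [-0.225, 0.974, 0.001], [-0.003, 0.0, -1.0]]
wrist_force: [-1.0, 1.2, 5.7]
grip_width: 45.2
grasp_force: 60.3
```

```bash
python3 - <<'E'
from geo import *
for z in(71,85):
  P=[onz("top",(280+(x+.5)/5-.5,150+(y+.5)/5-.5),z) for x,y in((178,92),(198,205))];d=P[0]-P[1];print(np.mean(P,0),np.degrees(np.arctan2(d[1],d[0])))
p,R=st();q=p+[0,0,150];print("lift");rows(p,R,q,R,6)
print("carry");rows(q,R,np.array([507.7,189.5,p[2]+60]),R,24)
E
```

```text
[536.82 -16.65  71.  ] 10.57036973859497
[534.44 -16.47  85.  ] 10.570369738594987
t 29.2 [ 478.61 -376.63   51.54] grip 45.2 60.3 F [-0.96  1.22  5.74] q [ 0.44  0.52  0.19  1.83 -0.14  0.8   2.51]
lift
[[-0,0,-0.5,0,0,0],[-0,0,-0.5,0,0,0],[-0,0,-0.5,0,0,0],[-0,0,-0.5,0,0,0],[-0,0,-0.5,0,0,0],[-0,0,-0.5,0,0,0]]
carry
[[-0.13,0.45,0.08,0,0,0],[-0.13,0.45,0.08,0,0,0],[-0.13,0.45,0.08,0,0,0],[-0.13,0.45,0.08,0,0,0],[-0.13,0.45,0.08,0,0,0],[-0.13,0.45,0.08,0,0,0],[-0.13,0.45,0.08,0,0,0],[-0.13,0.45,0.08,0,0,0]]
[[-0.13,0.45,0.08,0,0,0],[-0.13,0.45,0.08,0,0,0],[-0.13,0.45,0.08,0,0,0],[-0.13,0.45,0.08,0,0,0],[-0.13,0.45,0.08,0,0,0],[-0.13,0.45,0.08,0,0,0],[-0.13,0.45,0.08,0,0,0],[-0.13,0.45,0.08,0,0,0]]
[[-0.13,0.45,0.08,0,0,0],[-0.13,0.45,0.08,0,0,0],[-0.13,0.45,0.08,0,0,0],[-0.13,0.45,0.08,0,0,0],[-0.13,0.45,0.08,0,0,0],[-0.13,0.45,0.08,0,0,0],[-0.13,0.45,0.08,0,0,0],[-0.13,0.45,0.08,0,0,0]]
```

I'll keep the carry level so the red roller's bottom (150 mm) clears the pile (94 mm).

Call:
{"method": "arm_command", "body": {
  "motion": [
    [0,0,-0.2,0,0,0],
    [0,0,-0.4,0,0,0],
    [0,0,-0.5,0,0,0],
    [0,0,-0.5,0,0,0],
    [0,0,-0.5,0,0,0],
    [0,0,-0.5,0,0,0],
    [0,0,-0.4,0,0,0]
  ]
}}

```text
clock: 29.9
eef_pos: [477.5, -377.4, 201.7]
tcp_rot: [[-0.975, -0.224, 0.002], [-0.224, 0.975, -0.0], [-0.002, -0.001, -1.0]]
wrist_force: [1.0, -0.5, -1.8]
grip_width: 45.2
grasp_force: 61.0
```

Call:
{"method": "arm_command", "body": {
  "motion": [
    [-0.13,0.45,0,0,0,0],
    [-0.13,0.45,0,0,0,0],
    [-0.13,0.45,0,0,0,0],
    [-0.13,0.45,0,0,0,0],
    [-0.13,0.45,0,0,0,0],
    [-0.13,0.45,0,0,0,0],
    [-0.13,0.45,0,0,0,0],
    [-0.13,0.45,0,0,0,0]
  ]
}}

```text
clock: 30.7
eef_pos: [487.2, -189.2, 200.2]
tcp_rot: [[-0.975, -0.224, 0.001], [-0.224, 0.975, 0.0], [-0.001, 0.0, -1.0]]
wrist_force: [0.5, 0.1, -2.9]
grip_width: 44.9
grasp_force: 61.2
```

Call:
{"method": "arm_command", "body": {
  "motion": [
    [-0.13,0.45,0,0,0,0],
    [-0.13,0.45,0,0,0,0],
    [-0.13,0.45,0,0,0,0],
    [-0.13,0.45,0,0,0,0],
    [-0.13,0.45,0,0,0,0],
    [-0.13,0.45,0,0,0,0],
    [-0.13,0.45,0,0,0,0],
    [-0.13,0.45,0,0,0,0]
  ]
}}

```text
clock: 31.5
eef_pos: [497.6, -2.4, 200.4]
tcp_rot: [[-0.975, -0.224, 0.001], [-0.224, 0.975, 0.0], [-0.001, -0.0, -1.0]]
wrist_force: [0.7, -0.0, -3.2]
grip_width: 45.1
grasp_force: 61.2
```

Call:
{"method": "arm_command", "body": {
  "motion": [
    [-0.13,0.45,0,0,0,0],
    [-0.13,0.45,0,0,0,0],
    [-0.13,0.45,0,0,0,0],
    [-0.13,0.45,0,0,0,0],
    [-0.13,0.45,0,0,0,0],
    [-0.13,0.45,0,0,0,0],
    [-0.13,0.45,0,0,0,0],
    [-0.13,0.45,0,0,0,0]
  ]
}}

```text
clock: 32.3
eef_pos: [508.1, 184.4, 200.4]
tcp_rot: [[-0.975, -0.224, 0.001], [-0.224, 0.975, -0.0], [-0.001, -0.0, -1.0]]
wrist_force: [0.0, 0.1, -2.3]
grip_width: 45.0
grasp_force: 61.2
```

Call:
{"method": "arm_command", "body": {
  "motion": [
    [0,0,0,0,0,0],
    [0,0,0,0,0,0],
    [0,0,0,0,0,0]
  ]
}}

```text
clock: 32.6
eef_pos: [508.3, 182.4, 200.4]
tcp_rot: [[-0.975, -0.223, 0.001], [-0.223, 0.975, -0.001], [-0.001, -0.001, -1.0]]
wrist_force: [0.9, -0.1, -3.2]
grip_width: 44.9
grasp_force: 61.2
```

```bash
python3 - <<'E'
from geo import *
p,R=st();T=np.array([507.7,189.5,57.5]);U=rot(12.8,0)@np.diag([-1,-1,1.]);print(T-p);rows(p,R,T+[0,0,10],U,7)
E
```

```text
t 32.6 [508.32 182.39 200.43] grip 44.9 61.2 F [ 0.94 -0.09 -3.17] q [-0.28  0.22 -0.16  1.89  0.04  1.04  1.34]
[  -0.62    7.11 -142.93]
[[-0,0.02,0.38,-0,0,0],[-0,0.02,0.38,-0,0,0],[-0,0.02,0.38,-0,0,0],[-0,0.02,0.38,-0,0,0],[-0,0.02,0.38,-0,0,0],[-0,0.02,0.38,-0,0,0],[-0,0.02,0.38,-0,0,0]]
```

Call:
{"method": "arm_command", "body": {
  "motion": [
    [0,0.03,0.3,0,0,0],
    [0,0.03,0.4,0,0,0],
    [0,0.03,0.5,0,0,0],
    [0,0.02,0.5,0,0,0],
    [0,0,0.5,0,0,0],
    [0,0,0.3,0,0,0],
    [0,0,0.15,0,0,0],
    [0,0,0,0,0,0]
  ]
}}

```text
clock: 33.4
eef_pos: [507.0, 188.7, 67.6]
tcp_rot: [[-0.975, -0.224, 0.0], [-0.224, 0.975, -0.0], [0.0, -0.0, -1.0]]
wrist_force: [-0.7, 0.5, -2.1]
grip_width: 44.8
grasp_force: 61.2
```

Call:
{"method": "arm_command", "body": {
  "motion": [
    [0,0,0.05,0,0,0],
    [0,0,0.04,0,0,0],
    [0,0,0,0,0,0],
    [0,0,0,0,0,0]
  ]
}}

```text
clock: 33.8
eef_pos: [507.8, 190.0, 64.5]
tcp_rot: [[-0.974, -0.225, 0.003], [-0.225, 0.974, 0.001], [-0.003, 0.0, -1.0]]
wrist_force: [0.1, 0.2, -2.5]
grip_width: 45.0
grasp_force: 61.2
```

Call:
{"method": "arm_command", "body": {
  "motion": [
    [0,0,0.02,0,0,0],
    [0,0,0,0,0,0],
    [0,0,0,0,0,0]
  ]
}}

```text
clock: 34.1
eef_pos: [507.4, 189.7, 62.9]
tcp_rot: [[-0.974, -0.225, 0.002], [-0.225, 0.974, 0.001], [-0.002, 0.0, -1.0]]
wrist_force: [-0.3, 1.0, -2.8]
grip_width: 44.9
grasp_force: 61.2
```

Call:
{"method": "arm_command", "body": {
  "motion": [
    [0,0,0.04,0,0,0],
    [0,0,0,0,0,0],
    [0,0,0,0,0,0]
  ]
}}

```text
clock: 34.4
eef_pos: [507.2, 189.7, 60.7]
tcp_rot: [[-0.974, -0.225, 0.001], [-0.225, 0.974, 0.001], [-0.001, 0.0, -1.0]]
wrist_force: [0.3, 1.4, -2.3]
grip_width: 45.1
grasp_force: 61.2
```

Call:
{"method": "arm_command", "body": {
  "motion": [
    [0,0,0.03,0,0,0],
    [0,0,0,0,0,0],
    [0,0,0,0,0,0]
  ]
}}

```text
clock: 34.7
eef_pos: [507.4, 189.7, 59.3]
tcp_rot: [[-0.974, -0.225, 0.002], [-0.225, 0.974, 0.001], [-0.002, 0.0, -1.0]]
wrist_force: [0.1, -0.8, -1.7]
grip_width: 44.9
grasp_force: 61.2
```

Call:
{"method": "arm_command", "body": {
  "motion": [
    [0,0,0.02,0,0,0],
    [0,0,0,0,0,0],
    [0,0,0,0,0,0]
  ]
}}

```text
clock: 35.0
eef_pos: [507.4, 189.7, 58.3]
tcp_rot: [[-0.974, -0.225, 0.002], [-0.225, 0.974, 0.001], [-0.002, 0.0, -1.0]]
wrist_force: [0.1, 0.3, -2.5]
grip_width: 45.0
grasp_force: 61.2
```

Call:
{"method": "arm_command", "body": {
  "motion": [
    [0,0,0.02,0,0,0],
    [0,0,0,0,0,0],
    [0,0,0,0,0,0]
  ]
}}

```text
clock: 35.3
eef_pos: [507.6, 189.8, 57.6]
tcp_rot: [[-0.974, -0.225, 0.002], [-0.225, 0.974, 0.001], [-0.002, 0.0, -1.0]]
wrist_force: [0.3, -0.3, -1.1]
grip_width: 45.3
grasp_force: 61.4
```

Call:
{"method": "arm_command", "body": {
  "motion": [
    [0,0,0.01,0,0,0],
    [0,0,0,0,0,0],
    [0,0,0,0,0,0]
  ]
}}

```text
clock: 35.6
eef_pos: [507.8, 189.9, 57.5]
tcp_rot: [[-0.974, -0.225, 0.002], [-0.225, 0.974, 0.001], [-0.002, 0.0, -1.0]]
wrist_force: [-1.8, -1.1, 4.8]
grip_width: 44.9
grasp_force: 61.5
```

Call:
{"method": "arm_command", "body": {
  "motion": [
    [0,0,0.01,0,0,0],
    [0,0,0,0,0,0],
    [0,0,0,0,0,0]
  ]
}}

```text
clock: 35.9
eef_pos: [507.9, 190.0, 57.5]
tcp_rot: [[-0.974, -0.225, 0.002], [-0.225, 0.974, 0.001], [-0.003, 0.0, -1.0]]
wrist_force: [-2.8, -1.0, 7.6]
grip_width: 44.9
grasp_force: 61.7
```

The roller is on the nest floor: contact came at 57.5, as expected. Releasing, rising, then moving off toward +y for a clear view.

Call:
{"method": "arm_command", "body": {
  "motion": [
    [0,0,0,0,0,0],
    [0,0,0,0,0,0],
    [0,0,0,0,0,0],
    [0,0,0,0,0,0],
    [0,0,0,0,0,0],
    [0,0,0,0,0,0],
    [0,0,0,0,0,0]
  ],
  "fingers": 1
}}

```text
clock: 36.6
eef_pos: [507.4, 189.8, 56.3]
tcp_rot: [[-0.974, -0.225, 0.002], [-0.225, 0.974, 0.001], [-0.002, 0.0, -1.0]]
wrist_force: [0.1, -0.5, -1.1]
grip_width: 84.9
grasp_force: 0.0
```

Call:
{"method": "arm_command", "body": {
  "motion": [
    [0,0,-0.2,0,0,0],
    [0,0,-0.4,0,0,0],
    [0,0,-0.5,0,0,0],
    [0,0,-0.5,0,0,0],
    [0,0,-0.5,0,0,0],
    [0,0,-0.5,0,0,0],
    [0,0,-0.5,0,0,0],
    [0,0,-0.2,0,0,0]
  ]
}}

```text
clock: 37.4
eef_pos: [508.8, 190.4, 225.1]
tcp_rot: [[-0.974, -0.225, 0.007], [-0.225, 0.974, 0.003], [-0.008, 0.001, -1.0]]
wrist_force: [0.6, 0.7, 0.2]
grip_width: 85.6
grasp_force: 0.0
```

Call:
{"method": "arm_command", "body": {
  "motion": [
    [0.1,0.6,0,0,0,0],
    [0.1,0.6,0,0,0,0],
    [0.1,0.6,0,0,0,0],
    [0.1,0.6,0,0,0,0],
    [0.1,0.6,0,0,0,0],
    [0.1,0.6,0,0,0,0],
    [0.1,0.6,0,0,0,0],
    [0,0,0,0,0,0]
  ]
}}

```text
clock: 38.2
eef_pos: [421.5, 392.0, 221.2]
tcp_rot: [[-0.972, -0.234, -0.001], [-0.234, 0.972, 0.004], [-0.0, 0.004, -1.0]]
wrist_force: [-0.6, 0.1, -0.1]
grip_width: 85.8
grasp_force: 0.0
```

Call:
{"method": "arm_command", "body": {
  "motion": [
    [0,0,0,0,0,0],
    [0,0,0,0,0,0],
    [0,0,0,0,0,0],
    [0,0,0,0,0,0]
  ]
}}

```text
clock: 38.6
eef_pos: [426.7, 385.1, 221.3]
tcp_rot: [[-0.975, -0.222, 0.002], [-0.222, 0.975, 0.0], [-0.002, -0.0, -1.0]]
wrist_force: [-0.1, -0.6, -0.9]
grip_width: 85.4
grasp_force: 0.0
```

```bash
python3 - <<'E'
from m import *
from geo import *
im=viewer.get_image("top");S=viewer.get_image("scene")
cv2.imwrite("pics/g.png",np.hstack([cv2.resize(im[150:230,230:350],None,fx=3.3,fy=5),cv2.resize(S[130:240,295:375],None,fx=4,fy=400/110)]))
g=lambda H,S,V:(H>50)&(H<100)&(S>60)
for c,A,b in blob(S,"s",(312,180,362,234),g): print("sc",c,round(A))
p,R=st()
E
```

```text
sc [348.42 198.33] 16
sc [329.07 202.79] 16
sc [351.24 210.98] 16
sc [332.15 215.79] 19
sc [350.35 221.75] 11
t 38.7 [426.4  385.55 221.36] grip 85.3 0.0 F [ 0.12 -0.04 -0.41] q [-0.56  0.27 -0.29  1.78  0.09  1.1   0.92]
```

View pics/g.png

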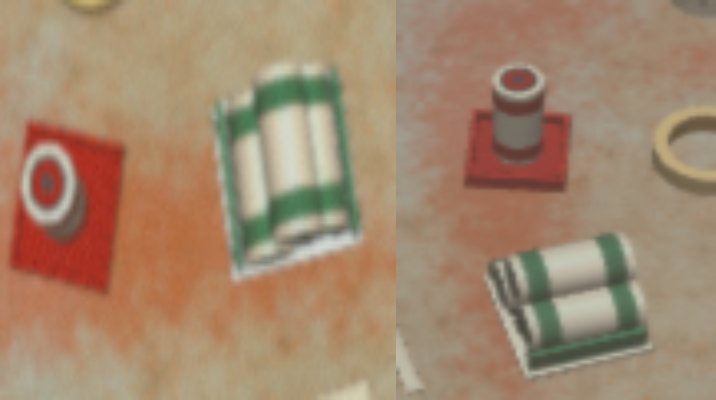

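Both views show the red roller upright in the nest, with its top at (47,183) and (519,82), and the green roller in the groove at (285,155) and (575,270). The arm is clear, so I'm handing in.

```bash
python3 -c "
from cell import robot
print(robot.finish_job())"
```

```text
the job is handed in; nothing more can be done
None
```

The job is handed in at about 39 s on the clock: the red roller stands upright in the nest, and the green roller, re-gripped from the V-rest, lies in the groove on top of the pile; the last pictures confirm both, but no verdict came back.

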